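Spread a retaining ring and hold it at the groove of an axle stub

TASK

Take the ring pliers from the wooden rest by their handles and squeeze the handles fully so that the retaining ring on the tips is spread. Slide the spread ring gently down over the free end of the axle stub that has a groove (not the smooth thin post) until the ring lies level in the groove, and finish there still holding the pliers squeezed, ring spread around the stub; leave the other loose things where they are.

Things in the scene. Friction and masses are not known exactly. Their poses are not given: they have to be found in the camera images.
- pliers: Steel ring pliers, two black handle sleeves, 180 mm long, 0.17 kg, lying flat on the wooden rest. Origin on the hinge axis, under the 3 mm foot plate (50 x 22 mm, from 22 mm behind to 28 mm ahead of the hinge). x points to the ring tips, z up. Levers 3 to 17 mm above the origin. A dark 4 mm thick retaining ring stays attached below the tips, its mid-plane 4 mm below the origin.
- handles (a point): Grip point midway between the handles, 50 mm behind the hinge, 10 mm above the pliers' origin; axes as the pliers. Handles: 14 mm high, from 28 to 88 mm behind the hinge; across their outer faces (along y) 46 mm here when relaxed (61 mm at the rear ends), 26 mm and flat-parallel when squeezed to the stop.
- ring (a point): Centre of the ring's opening when spread, in the ring's mid-plane: 70 mm ahead of the hinge, 120 mm ahead of point handles and 14 mm below it. Fixed to the pliers; axes as the pliers. Spread, the ring is round, 34 mm inside and 43 mm outside diameter, with a gap towards the pliers; relaxed it is pinched to about 23 mm clear width and will not pass the stub.
- lever_left (a joint): Angle of the left handle lever (the right moves alike): 0 relaxed, 0.20 rad squeezed to the stop, ring fully spread. A spring opens the handles and closes the ring: each handle needs about 5 N to start and 12 N to reach the stop, so a grip of 20 N and up squeezes fully; the stop bears stronger grips.
- cradle: Fixed wooden rest for the pliers: foot 75 x 60 x 12 mm and on it a block 56 x 36 mm, top 45 mm above the table. Origin under its centre; z up.
- stub: Fixed upright axle stub on a dark 90 x 90 x 12 mm steel plate: aluminium seat 44 mm in diameter up to 75 mm above the table (its flat top is the groove's lower shoulder), dark groove 24 mm in diameter from 75 to 83 mm, bright shaft end 28 mm in diameter up to 108 mm with a 3 mm chamfer. Origin on the axis at table height; z up.
- groove (a point): Middle of the groove on the stub's axis, 79 mm above the table.
- stub_top (a point): Centre of the stub's top end, 108 mm above the table.
- post: Fixed smooth post without groove or seat, 20 mm in diameter, 120 mm tall, on a like 90 x 90 x 12 mm plate. Not to be used. Origin on its axis on the table.
- ring_gauge: Loose thick steel gauge ring lying flat, 60 mm outside, 38 mm inside diameter, 22 mm high. Origin under its centre. Leave alone.
- oil_bottle: Loose small grey bottle, 44 mm in diameter, 110 mm tall. Origin under its centre. Leave alone.
- driver: Loose screwdriver with black handle, lying on the table. Leave alone.

How it is judged (in metres and radians):
On the way, in this order (a step that is already met when the one before it is completed fails the run):
1. the pliers are lifted off the rest in the gripper, squeezed so that the ring is spread (value of joint lever_left above 0.16 rad and contact force between pliers and cradle below 0.1 N and contact force between the fingers and pliers above 5 N and z of pliers in the frame of cradle above 0.055 m), for 0.2 s.
2. the spread ring is around the shaft end, above the groove (value of joint lever_left above 0.16 rad and horizontal distance between ring and groove below 0.008 m and z of ring in the frame of groove between 0.004 and 0.026 m), for 0.05 s.
At the end, for the whole second after the job is handed in: The spread ring surrounds the stub: centre within 8 mm of its axis, mid-plane within 3.5 mm of mid-groove; pliers off the rest, still, within 0.12 rad of level, held squeezed by the fingers (over 5 N, lever over 0.16 rad), pressing on the stub with under 15 N (horizontal distance between ring and groove below 0.008 m and z of ring in the frame of groove between -0.0035 and 0.0035 m and angle between pliers's own z axis and vertical below 0.12 rad and value of joint lever_left above 0.16 rad and contact force between the fingers and pliers above 5 N and contact force between pliers and stub below 15 N and contact force between pliers and cradle below 0.1 N and linear speed of pliers below 0.02 m/s); the arm keeps its last pose, push and grip.
It fails at once if the ring or pliers are forced against the stub (over 40 N) (contact force between pliers and stub above 40 N).
It fails at once if a loose bystander is moved by more than 20 mm (distance of any of ring_gauge, oil_bottle, driver from where it was at the start of the episode above 0.02 m).
It also fails if it takes over 42 s, if anything falls off the work surface, if the arm or the gripper's body presses on something with over 40 N, if the wrist force passes 120 N, or if a joint passes its speed limit or range.

ROBOT

A 6-joint arm with a two-finger parallel gripper is mounted at the origin on the work surface. World frame = base frame: x ahead of the robot, y to its left, z up, the work surface at z = 0. Lengths are in mm, angles in rad, forces in N, time in s.
With the tool pointing down it reaches from about 225 to 875 mm from the base axis. Payload 3.4 kg.
Tool frame: the origin (TCP) lies on the centre line of the jaws, within the pads' length; the fingertips stand 14 mm ahead of it and the grasp point (between the pads) lies 5 mm behind it; z points along the fingers, x is the direction in which the jaws open and shut, and the axes are right-handed (so a half turn about z gives the same grasp; the last joint's range is limited). The gripper opens to 85 mm and grips with 20 to 120 N. Pads are 22 mm wide; open, the fingers measure 114 mm over their backs; the gripper's body (76 mm by 85 mm) begins 54 mm behind the grasp point. The pads swing forward as they close: fully open they stand 13 mm farther back than shut.
Start: joints at [-1.308, 0.276, 1.505, -0, 1.361, -0.121], TCP at [215.309, -533.205, 206.128] pointing down, gripper open.
Joint ranges: [-2.89, 2.89], [-0.75, 2.08], [0.22, 2.7], [-1.18, 4.32], [0.11, 2.71], [-2.7, 2.7]. Speed limits (rad/s): [2.57, 2.57, 3.14, 3.14, 3.14, 3.14].

INTERFACE

Orientations are given as a rotation vector (axis times angle).
In Python, from station import state, eyes, sign_off gives the robot as it stands.
- The arm moves only by the tool drive_tool, never from a script. Its argument "increments" is a list of rows, each an object with "rot": the turn, a rotation vector about the tool's x, y, z in rad, a list of three; "linear": the shift along the tool's x, y, z in m, a list of three; "claw": the finger opening in m, from 0 to 0.0854. A call has 1 to 10 rows; each row is the pose to reach, as a shift and turn from the pose commanded when the call began, along the tool's axes at that moment; what a row does not reach only later rows make up. A row lasts 1/8 s, in which the tool goes at most 62.5 mm and 10.7 degrees, less where a joint would pass 70% of its speed; a pose out of reach is approached as far as the arm can. A call with a gripper value outside its range is refused whole. The fingers move at their own pace and stop on an object; "force" is the grip in N (left out, the last holds). Time passes only in rows, so rows that repeat a pose let the fingers close. It gives the time, the measured TCP pose, the force and the opening at its end, in the units of the state.
- state(): the state, without advancing time (a new reading comes with each control period).
- eyes.capture(name): name is "scene" or "top"; returns the picture (420x560x3 uint8, red, green, blue); there is no depth.
- eyes.camera_params(name): a dict with "fov_y" (degrees; the focal length in pixels is half the picture's height over the tangent of half this angle, whatever the lens; pixels are square), "cx", "cy" (the principal point, pixels), "eye" and "attitude" of the camera in the world. Camera axes: x right, y down, z forward; pixel columns grow to the right and rows downward; lengths in mm; the calibration is good to about 2 mm. A picture is of the moment at which its call begins. camera_params takes no time and is no camera call.
- sign_off(): hands the job in, once; it reports no verdict.
The state is a dict: "t": time; "qpos": joint angles; "qd": joint speeds; "effort": joint torques, N m; "position": TCP position; "orientation": TCP orientation; "force": force on the tool from outside, world axes, zero at the start; "moment": the same for the moment, N m; "gripper_width": opening from 0.0 (shut) to 1.0 (fully open).
Only numpy, scipy, OpenCV 4.12 (cv2) and the standard library are available. Lean on these libraries where they do the work, as an engineer would, in place of code of your own. Each camera call takes 0.05 s, during which the arm holds its last target.

## Working session

There is one attempt and no reset: what is moved stays moved. The work goes in short steps, Python scripts to look and compute and a tool call to move; the robot and the scene stay as the last step left them, time stands still between calls to the robot, and variables do not carry over. Pictures are saved under pics/ and viewed, and the job is handed in when it is done.

Besides the shell and the picture viewer there is one more tool, called after "Request:" as name(argument=value, ...) on one line, values as JSON. drive_tool: Moves the arm, as the interface text tells. Its arguments: {"type":"object","properties":{"increments":{"type":"array"},"force":{"type":"number"}},"required":["increments"]}

```bash
mkdir -p pics; ls; python3 - <<'E'
from station import state, eyes
import cv2
print(state())
for n in("scene","top"):
    print(n,eyes.camera_params(n))
    cv2.imwrite(f"pics/{n}0.png",eyes.capture(n)[:,:,::-1])
E
```

```text
pics
{'t': 0.0, 'qpos': array([-1.30804100e+00,  2.76607582e-01,  1.50613805e+00, -1.73023446e-05,
        1.36069519e+00, -1.20996037e-01]), 'qd': array([ 7.90755594e-04, -5.06919932e-04, -7.36641439e-04, -6.53387192e-04,
       -2.39080923e-04,  8.70346591e-05]), 'effort': array([-1.94170225e-04, -4.16777802e+01, -2.45806110e+01, -3.37423062e-04,
        1.11656031e-02, -1.01437263e-05]), 'position': array([ 215.12134378, -532.62229718,  205.23061818]), 'orientation': array([-2.60331338e+00,  1.75636889e+00,  2.20958986e-03]), 'force': array([ 0.87526909, -0.27827333,  0.26483187]), 'moment': array([ 0.01703252, -0.02207281,  0.00487696]), 'gripper_width': 1.0008944116725131}
scene {'fov_y': 43.5354580401064, 'cx': 278.42982229335814, 'cy': 204.0716706518236, 'eye': array([1407.68734003,  274.39411085, 1078.40440044]), 'attitude': array([-1.5257444 , -2.05936166,  0.80960716])}
top {'fov_y': 52.89951105807172, 'cx': 282.36255811235947, 'cy': 209.598304503274, 'eye': array([ 344.05405021,   13.38948884, 1207.40746167]), 'attitude': array([-2.13926051,  2.11782318, -0.19475289])}
```

View pics/scene0.png

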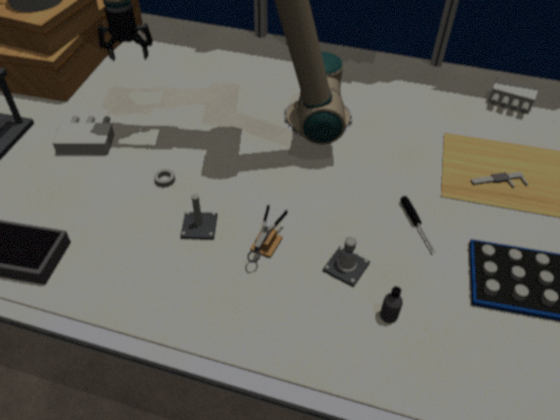

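View pics/top0.png

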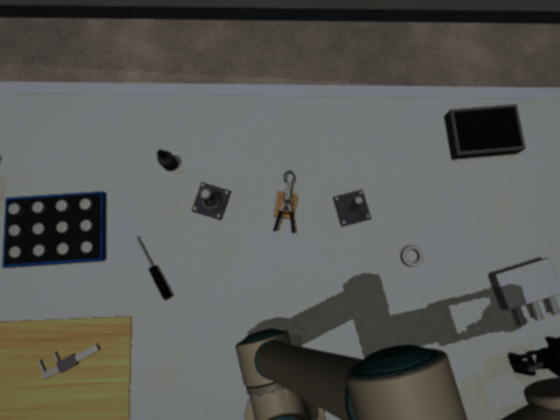

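The scene view shows the pliers on the rest at about (265,238), the grooved stub at (348,255) and the thin post at (197,215). In the top view they are at (286,203), (211,200) and (352,207). I'll zoom in on these.

```bash
python3 - <<'E'
import cv2
a=cv2.imread("pics/top0.png"); 
c=cv2.resize(a[150:250,180:320],None,fx=5.7,fy=5.7,interpolation=cv2.INTER_CUBIC); c=cv2.convertScaleAbs(c,alpha=1.6); cv2.imwrite("pics/topz.png",c)
a=cv2.imread("pics/scene0.png"); 
c=cv2.resize(a[190:300,230:380],None,fx=5.3,fy=5.3,interpolation=cv2.INTER_CUBIC); c=cv2.convertScaleAbs(c,alpha=1.6); cv2.imwrite("pics/scenez.png",c)
E
```

```text
(no output)
```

View pics/topz.png

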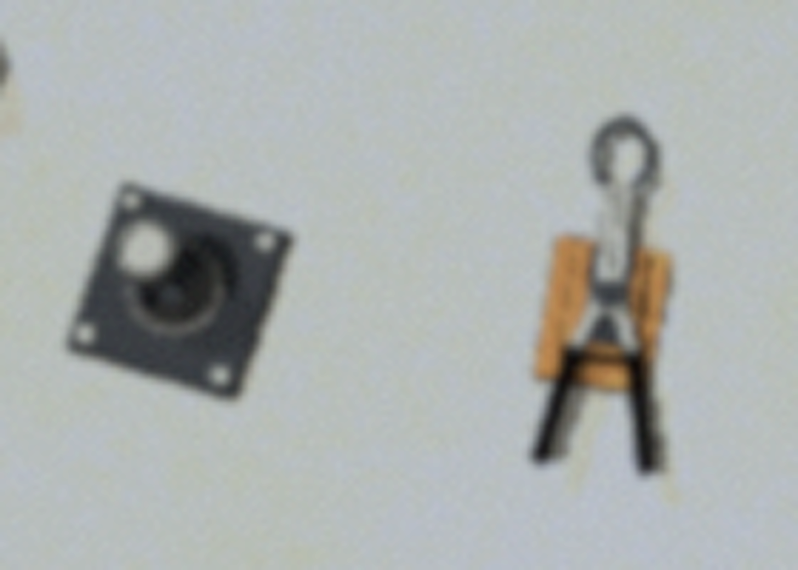

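View pics/scenez.png

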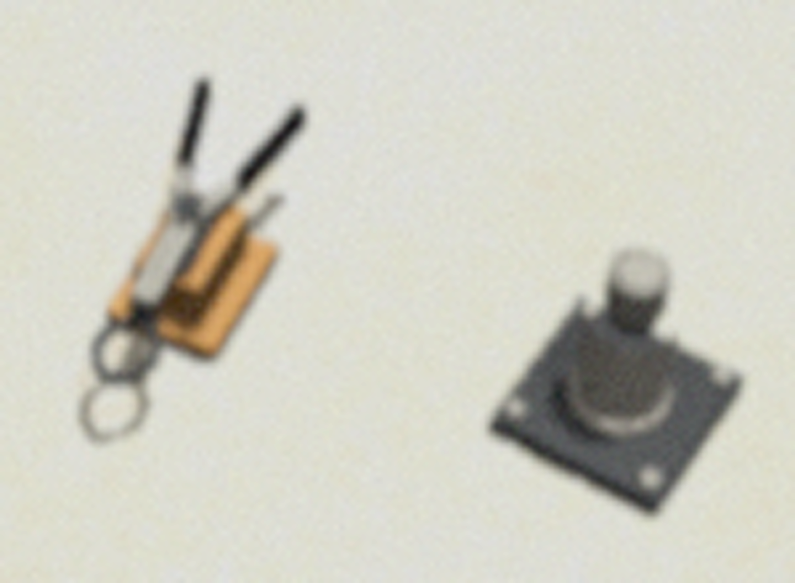

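```bash
cat > h.py <<'E'
import numpy as np, cv2
from scipy.spatial.transform import Rotation as R
from station import state, eyes
P={n:eyes.camera_params(n) for n in("scene","top")}
def ray(n,u,v):
    p=P[n]; f=210/np.tan(np.radians(p["fov_y"])/2)
    d=R.from_rotvec(p["attitude"]).apply([(u-p["cx"])/f,(v-p["cy"])/f,1.])
    return p["eye"],d
def onz(n,u,v,z):
    e,d=ray(n,u,v); return e+d*(z-e[2])/d[2]
def proj(n,X):
    p=P[n]; f=210/np.tan(np.radians(p["fov_y"])/2)
    c=R.from_rotvec(p["attitude"]).inv().apply(np.array(X,float)-p["eye"])
    return np.array([f*c[0]/c[2]+p["cx"],f*c[1]/c[2]+p["cy"]])
def tri(n1,a,n2,b):
    e1,d1=ray(n1,*a);e2,d2=ray(n2,*b)
    A=np.stack([d1,-d2],1);s=np.linalg.lstsq(A,e2-e1,rcond=None)[0]
    p,q=e1+d1*s[0],e2+d2*s[1]; return (p+q)/2,np.linalg.norm(p-q)
E
python3 - <<'E'
from h import *
print(proj("top",[0,0,0]),proj("top",state()["position"]),proj("scene",state()["position"]))
# from zoom pictures
T=lambda X,Y:(180+(X+.5)/5.7-.5,150+(Y+.5)/5.7-.5)
S=lambda X,Y:(230+(X+.5)/5.3-.5,190+(Y+.5)/5.3-.5)
np.set_printoptions(precision=1,suppress=True)
print("stubtop",onz("top",*T(147,249),108),onz("scene",*S(640,272),108),tri("top",T(147,249),"scene",S(640,272)))
ct=[T(125,183),T(292,236),T(237,400),T(68,347)]
c=np.array([onz("top",*x,12) for x in ct]);print("plate top",c,c.mean(0),np.linalg.norm(c-np.roll(c,1,0),axis=1))
cs=[S(583,300),S(742,378),S(655,512),S(491,424)]
c=np.array([onz("scene",*x,10) for x in cs]);print("plate scene",c,c.mean(0),np.linalg.norm(c-np.roll(c,1,0),axis=1))
for nm,a,b,z in [("hL",T(540,459),S(300,112),60),("hR",T(649,470),S(204,82),60),("ring",T(626,155),S(126,350),41)]:
    print(nm,onz("top",*a,z),onz("scene",*b,z),tri("top",a,"scene",b))
c=np.array([onz("top",*T(*x),45) for x in[(558,233),(674,253),(655,395),(536,378)]]);print("block?",c,c.mean(0),np.linalg.norm(c-np.roll(c,1,0),axis=1))
E
```

```text
[284.47245857 417.36929371] [519.32687754 346.02343075] [131.28140044  69.92213239]
stubtop [585.9 216.8 108. ] [590.3 220.1 108. ] (array([586.7, 218.8, 103.3]), np.float64(2.1774236831994522))
plate top [[641.4 247.3  12. ]
 [614.6 161.2  12. ]
 [529.9 186.1  12. ]
 [556.  272.3  12. ]] [585.5 216.7  12. ] [88.9 90.2 88.3 90. ]
plate scene [[533.6 191.3  10. ]
 [558.  274.4  10. ]
 [646.4 249.3  10. ]
 [620.1 165.5  10. ]] [589.5 220.1  10. ] [90.2 86.6 91.9 87.9]
hL [495.2  32.7  60. ] [498.8  35.4  60. ] (array([495.5,  33.6,  56.1]), np.float64(1.7836896922528322))
hR [490.4 -19.7  60. ] [493.4 -16.3  60. ] (array([490.6, -18.6,  56.5]), np.float64(2.575523666294694))
ring [651.2  -8.   41. ] [651.8  -4.9  41. ] (array([651.2,  -6.6,  39.8]), np.float64(2.8378625232513195))
block? [[610.   25.5  45. ]
 [600.5 -32.   45. ]
 [529.3 -22.9  45. ]
 [537.1  35.4  45. ]] [569.2   1.5  45. ] [73.5 58.3 71.7 58.8]
```

```bash
python3 - <<'E'
from h import *
s=state(); Rm=R.from_rotvec(s["orientation"]).as_matrix(); print(Rm.round(3))
for n,(x0,y0) in(("top",(460,310)),("scene",(80,0))):
    a=cv2.imread(f"pics/{n}0.png")
    for q in([0,0,0],[42,0,0],[-42,0,0]):
        uv=proj(n,s["position"]+Rm@q);print(n,uv)
    c=a[y0:y0+100,x0:x0+100].copy();c=cv2.resize(c,None,fx=4,fy=4,interpolation=cv2.INTER_CUBIC)
    c=cv2.convertScaleAbs(c,alpha=2)
    for q in([0,0,0],[42,0,0],[-42,0,0]):
        uv=proj(n,s["position"]+Rm@q);cv2.circle(c,tuple(int(t) for t in(uv-[x0,y0])*4),3,(0,0,255),-1)
    cv2.imwrite(f"pics/g_{n}.png",c)
a=np.hstack([cv2.imread("pics/g_top.png"),cv2.imread("pics/g_scene.png")]);cv2.imwrite("pics/g.png",a)
E
```

```text
[[ 0.374 -0.927 -0.   ]
 [-0.927 -0.374  0.002]
 [-0.002 -0.    -1.   ]]
top [519.32687754 346.02343075]
top [535.67176243 339.03151995]
top [502.88155596 353.05830572]
scene [131.28140044  69.92213239]
scene [117.01363556  70.52311997]
scene [145.4956036   69.32340093]
```

View pics/g.png

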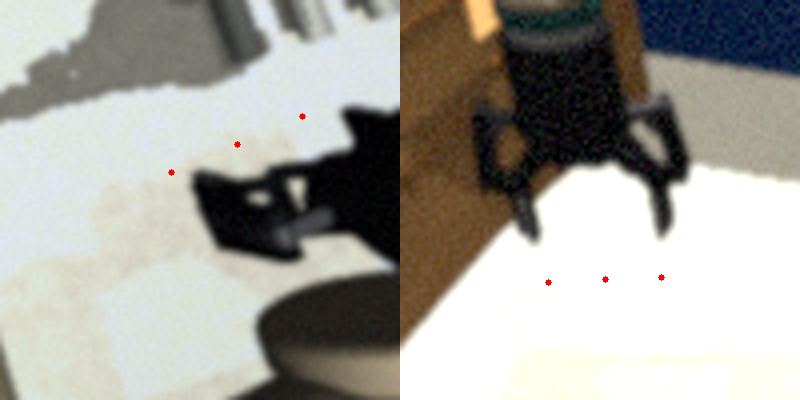

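```bash
python3 - <<'E'
from h import *
a=cv2.imread("pics/top0.png",0).astype(float); a=cv2.GaussianBlur(a,(5,5),1)
xs=list(range(5,560,25)); ys=[]
for x in xs:
    g=np.diff(a[70:115,x-3:x+4].mean(1)); i=g.argmax();ys.append((x,70+i, round(g[i],1)))
print(ys)
a=cv2.imread("pics/scene0.png",0).astype(float); a=cv2.GaussianBlur(a,(5,5),1)
out=[]
for x in range(5,560,40):
    e=[]
    y0=int(300+ x*0.26)
    g=np.diff(a[max(y0-40,0):min(y0+60,419),x-2:x+3].mean(1)); i=g.argmin(); out.append((x,max(y0-40,0)+i))
print(out)
E
```

```text
[(5, np.int64(80), np.float64(9.9)), (30, np.int64(81), np.float64(12.2)), (55, np.int64(81), np.float64(13.2)), (80, np.int64(81), np.float64(12.2)), (105, np.int64(81), np.float64(10.1)), (130, np.int64(82), np.float64(8.5)), (155, np.int64(82), np.float64(10.8)), (180, np.int64(82), np.float64(12.2)), (205, np.int64(83), np.float64(12.5)), (230, np.int64(83), np.float64(11.3)), (255, np.int64(83), np.float64(10.0)), (280, np.int64(84), np.float64(8.7)), (305, np.int64(84), np.float64(11.2)), (330, np.int64(84), np.float64(10.5)), (355, np.int64(84), np.float64(12.4)), (380, np.int64(84), np.float64(13.2)), (405, np.int64(85), np.float64(16.2)), (430, np.int64(85), np.float64(13.2)), (455, np.int64(86), np.float64(12.6)), (480, np.int64(86), np.float64(11.5)), (505, np.int64(86), np.float64(14.7)), (530, np.int64(86), np.float64(14.4)), (555, np.int64(86), np.float64(12.9))]
[(5, np.int64(317)), (45, np.int64(329)), (85, np.int64(341)), (125, np.int64(353)), (165, np.int64(365)), (205, np.int64(377)), (245, np.int64(389)), (285, np.int64(401)), (325, np.int64(412)), (365, np.int64(402)), (405, np.int64(413)), (445, np.int64(391)), (485, np.int64(394)), (525, np.int64(405))]
```

```bash
python3 - <<'E'
from h import *
np.set_printoptions(precision=1,suppress=True)
a=tri("top",(546,338),"scene",(113.75,60));b=tri("top",(509,354),"scene",(145.5,58.5))
print(a,b,(a[0]+b[0])/2)
# base ref: table scale, post
E
```

```text
(array([ 237.6, -570.1,  245.4]), np.float64(1.8563238028908557)) (array([ 203.3, -485.2,  246.2]), np.float64(2.0601992948432373)) [ 220.4 -527.7  245.8]
```

```bash
python3 - <<'E'
from h import *
a=cv2.imread("pics/scene0.png")[30:90,95:165].astype(float)
b=cv2.imread("pics/top0.png")[320:370,490:560].astype(float)
o=[]
for c in(a,b):
    c=np.clip((c-90)*1.8,0,255).astype(np.uint8); o.append(cv2.resize(c,(396,350),interpolation=cv2.INTER_CUBIC))
cv2.imwrite("pics/g2.png",np.hstack(o))
E
```

```text
(no output)
```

View pics/g2.png

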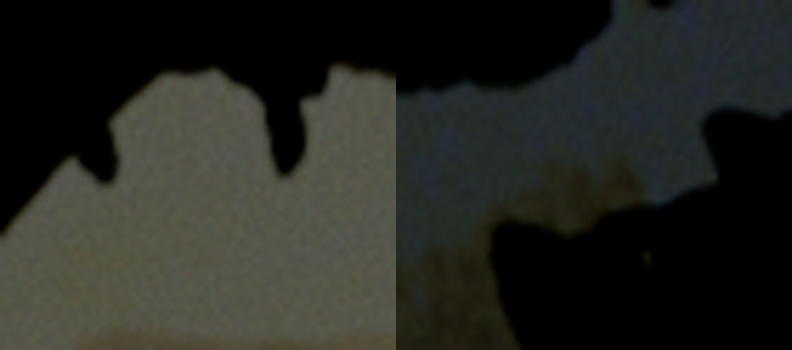

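```bash
cat >> h.py <<'E'
np.set_printoptions(precision=4,suppress=True)
def go(xyz,ang):
    "tool pointing down, tool x at world angle ang"
    s=state(); Rm=R.from_rotvec(s["orientation"])
    T=np.array([[np.cos(ang),np.sin(ang),0],[np.sin(ang),-np.cos(ang),0],[0,0,-1]])
    lin=Rm.inv().apply(np.array(xyz)-s["position"])/1000
    rot=(Rm.inv()*R.from_matrix(T)).as_rotvec()
    print("t",s["t"],"pos",s["position"],"lin",lin,"rot",rot)
E
python3 - <<'E'
from h import *
go([532,4.5,170],-1.663)
for n,(u,v) in dict(d1=(138,237),d2=(168,297),bot=(168,160),post=(356,201),gauge=(411,256)).items(): print(n,onz("top",u,v,0 if n!="post" else 120))
E
```

```text
t 0.1 pos [ 215.1584 -532.6635  205.3088] lin [-0.3794 -0.4949  0.036 ] rot [0.0002 0.0017 0.476 ]
d1 [479.2179 424.5978   0.    ]
d2 [311.4793 328.7913   0.    ]
bot [709.502  351.9369   0.    ]
post [ 566.6364 -182.0635  120.    ]
gauge [ 432.7015 -357.2292    0.    ]
```

Request:
drive_tool(increments=[{"rot": [0,0,0.05],"linear": [-0.035,-0.045,0.003],"claw": 0.0854},{"rot": [0,0,0.1],"linear": [-0.07,-0.09,0.007],"claw": 0.0854},{"rot": [0,0,0.15],"linear": [-0.105,-0.137,0.01],"claw": 0.0854},{"rot": [0,0,0.2],"linear": [-0.14,-0.183,0.013],"claw": 0.0854},{"rot": [0,0,0.25],"linear": [-0.175,-0.228,0.017],"claw": 0.0854},{"rot": [0,0,0.3],"linear": [-0.21,-0.274,0.02],"claw": 0.0854},{"rot": [0,0,0.35],"linear": [-0.245,-0.32,0.023],"claw": 0.0854},{"rot": [0,0,0.4],"linear": [-0.28,-0.365,0.027],"claw": 0.0854},{"rot": [0,0,0.44],"linear": [-0.315,-0.41,0.03],"claw": 0.0854},{"rot": [0,0,0.476],"linear": [-0.35,-0.456,0.033],"claw": 0.0854}], force=80)

```text
t: 1.35
position: [507.6, -36.2, 172.8]
orientation: [2.115, -2.322, 0.0]
force: [0.2, -0.9, -1.0]
gripper_width: 1.006
```

```bash
python3 - <<'E'
from h import *
go([532,4.5,150],-1.663); print(state()["qpos"],state()["force"])
E
```

```text
t 1.35 pos [507.5754 -36.1693 172.7613] lin [-0.0428 -0.0205  0.0227] rot [ 0.0002 -0.0004 -0.001 ]
[-0.2076  0.1988  1.6968 -0.0004  1.2461  1.4565] [ 0.2079 -0.8775 -1.0119]
```

Request:
drive_tool(increments=[{"rot": [0,0,0],"linear": [-0.025,-0.012,0.012],"claw": 0.0854},{"rot": [0,0,0],"linear": [-0.043,-0.0205,0.0227],"claw": 0.0854},{"rot": [0,0,0],"linear": [-0.043,-0.0205,0.0227],"claw": 0.0854},{"rot": [0,0,0],"linear": [-0.043,-0.0205,0.0227],"claw": 0.0854}])

```text
t: 1.85
position: [531.0, 2.0, 150.4]
orientation: [2.115, -2.321, 0.0]
force: [-0.3, -0.3, 0.6]
gripper_width: 1.0
```

```bash
python3 - <<'E'
from h import *
go([532,4.5,50],-1.663); s=state()
Rm=R.from_rotvec(s["orientation"]).as_matrix()
o=[]
for n,w in(("top",(200,130,160,120)),("scene",(200,130,160,120))):
    im=eyes.capture(n)[:,:,::-1].copy(); cv2.imwrite(f"pics/{n}1.png",im)
    x,y,ww,hh=w; c=cv2.convertScaleAbs(cv2.resize(im[y:y+hh,x:x+ww],None,fx=2.5,fy=2.5,interpolation=cv2.INTER_CUBIC),alpha=1.5)
    for q in([0,0,0],[42,0,0],[-42,0,0]):
        uv=proj(n,s["position"]+Rm@q); print(n,uv); cv2.circle(c,tuple(int(t) for t in(uv-[x,y])*2.5),2,(0,0,255),-1)
    o.append(c)
cv2.imwrite("pics/v1.png",np.hstack(o))
E
```

```text
t 1.85 pos [530.9644   2.0372 150.4005] lin [-0.0026 -0.0009  0.1004] rot [ 0.0006 -0.0009 -0.0006]
top [286.0257 211.6298]
top [302.4677 213.3037]
top [269.6038 209.958 ]
scene [270.4862 192.1944]
scene [254.9805 187.5898]
scene [286.2426 196.8734]
```

View pics/v1.png

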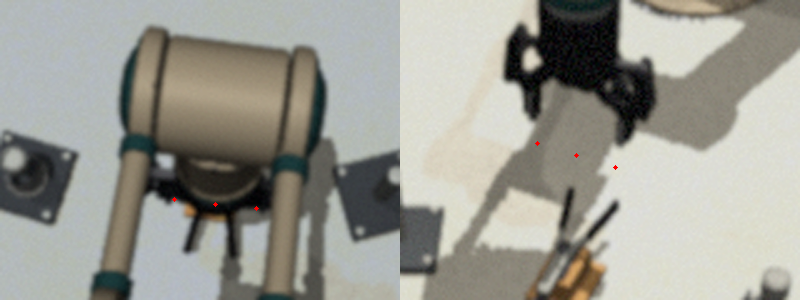

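The fingertips look about 35 mm higher in the scene image (252,177)/(290,187) than the stated tool frame predicts (red dots). I'll lower part of the way and check again before trusting the height.

Request:
drive_tool(increments=[{"rot": [0,0,0],"linear": [-0.001,0,0.03],"claw": 0.07},{"rot": [0,0,0],"linear": [-0.0015,0,0.06],"claw": 0.07},{"rot": [0,0,0],"linear": [-0.0015,0,0.06],"claw": 0.07},{"rot": [0,0,0],"linear": [-0.0015,0,0.06],"claw": 0.07}])

```text
t: 2.45
position: [532.4, 3.8, 91.6]
orientation: [-2.115, 2.322, -0.003]
force: [-0.2, 0.5, -0.2]
gripper_width: 0.821
```

```bash
cat > look.py <<'E'
from h import *
import sys
k=sys.argv[1]; w=[int(t) for t in sys.argv[2:6]]; n=sys.argv[6] if len(sys.argv)>6 else "scene"
s=state(); Rm=R.from_rotvec(s["orientation"]).as_matrix()
im=eyes.capture(n)[:,:,::-1].copy(); cv2.imwrite(f"pics/{n}_{k}.png",im)
x,y,ww,hh=w; f=min(780/ww,580/hh); c=cv2.convertScaleAbs(cv2.resize(im[y:y+hh,x:x+ww],None,fx=f,fy=f,interpolation=cv2.INTER_CUBIC),alpha=1.5)
g=(s["gripper_width"]*42.7)
for q in([0,0,0],[g,0,0],[-g,0,0]):
    uv=proj(n,s["position"]+Rm@q); cv2.circle(c,tuple(int(t) for t in(uv-[x,y])*f),2,(0,0,255),-1)
cv2.imwrite(f"pics/z_{k}.png",c); print("scale",f,"t",s["t"],s["position"],s["gripper_width"],s["force"])
E
python3 look.py a 210 150 120 100
```

```text
scale 5.8 t 2.45 [532.4362   3.8049  91.5877] 0.8209002188146022 [-0.1643  0.5428 -0.2414]
```

View pics/z_a.png

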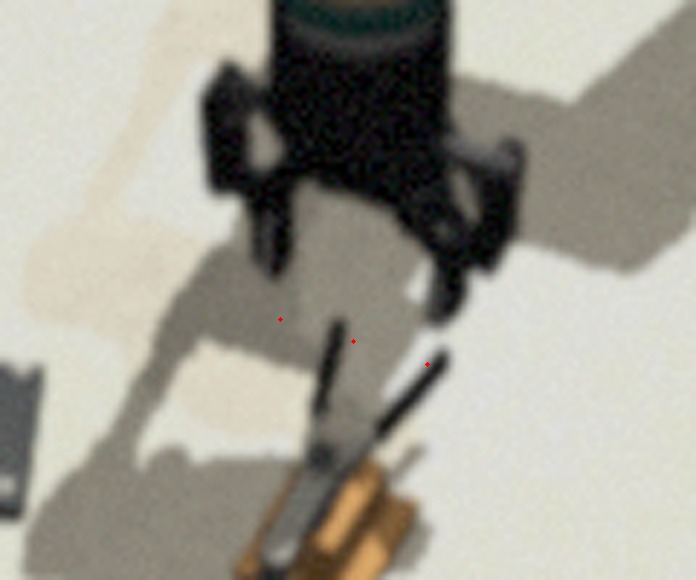

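Request:
drive_tool(increments=[{"rot": [0,0,0],"linear": [-0.001,0,0.015],"claw": 0.07},{"rot": [0,0,0],"linear": [-0.001,0,0.03],"claw": 0.07},{"rot": [0,0,0],"linear": [-0.001,0,0.0405],"claw": 0.07},{"rot": [0,0,0],"linear": [-0.001,0,0.0405],"claw": 0.07}])

```text
t: 3.0
position: [530.6, 5.7, 48.5]
orientation: [2.116, -2.32, -0.003]
force: [-0.3, -0.2, 0.5]
gripper_width: 0.821
```

```bash
python3 look.py b 210 150 120 100
```

```text
scale 5.8 t 3.0 [530.6093   5.6538  48.527 ] 0.8210266352167985 [-0.2698 -0.2222  0.5225]
```

View pics/z_b.png

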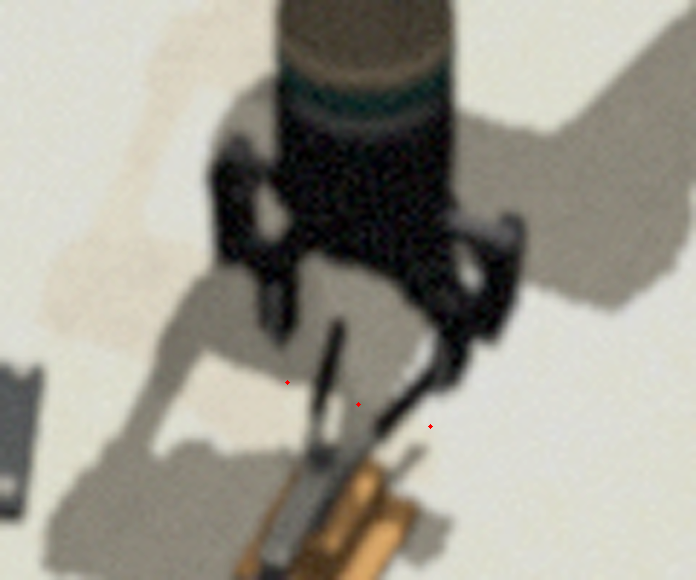

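Request:
drive_tool(increments=[{"rot": [0,0,0],"linear": [0,-0.001,0],"claw": 0.056},{"rot": [0,0,0],"linear": [0,-0.001,0],"claw": 0.056},{"rot": [0,0,0],"linear": [0,-0.001,0],"claw": 0.056}])

```text
t: 3.42
position: [533.0, 5.3, 50.2]
orientation: [-2.116, 2.321, -0.001]
force: [-0.8, 0.5, -0.0]
gripper_width: 0.656
```

```bash
python3 look.py c 230 190 72 60; python3 look.py ct 250 170 84 70 top
```

```text
scale 9.666666666666666 t 3.425 [532.9624   5.3387  50.2215] 0.6561472450961853 [-0.8172  0.4714 -0.0496]
scale 8.285714285714286 t 3.475 [532.8589   5.364   50.1495] 0.6561466465496477 [ 0.728  -0.7994  0.7804]
```

View pics/z_c.png

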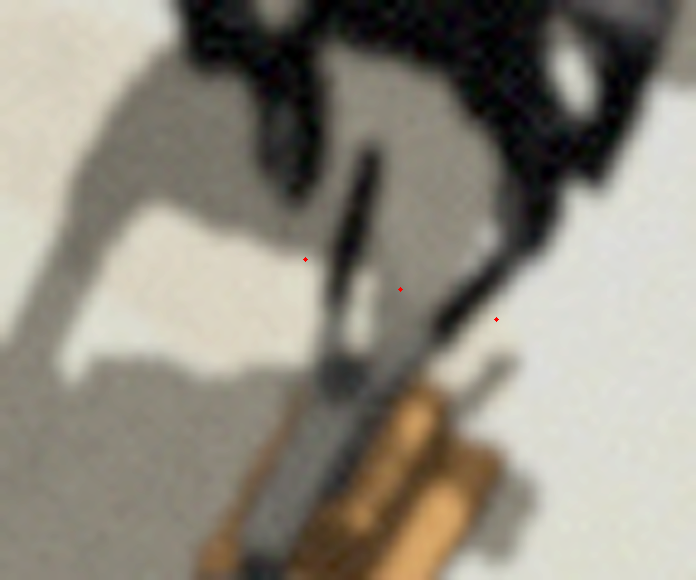

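View pics/z_ct.png

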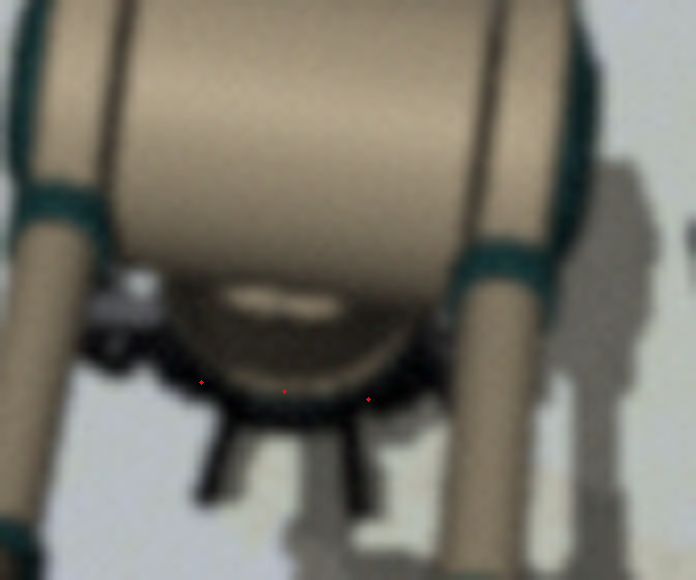

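Vision puts the tips at about z 75, while the spec says about 45. Closing settles it, since either way it's a clean grip or a clean miss.

Request:
drive_tool(increments=[{"rot": [0,0,0],"linear": [0,0,0],"claw": 0.05},{"rot": [0,0,0],"linear": [0,0,0],"claw": 0.042},{"rot": [0,0,0],"linear": [0,0,0],"claw": 0.042},{"rot": [0,0,0],"linear": [0,0,0],"claw": 0.042}], force=25)

```text
t: 4.03
position: [532.7, 5.4, 49.9]
orientation: [2.117, -2.321, 0.0]
force: [-0.6, 0.1, 0.5]
gripper_width: 0.49
```

```bash
python3 look.py d 230 190 72 60
```

```text
scale 9.666666666666666 t 4.025 [532.7071   5.3683  49.9038] 0.49022018813719787 [-0.5542  0.0644  0.5327]
```

View pics/z_d.png

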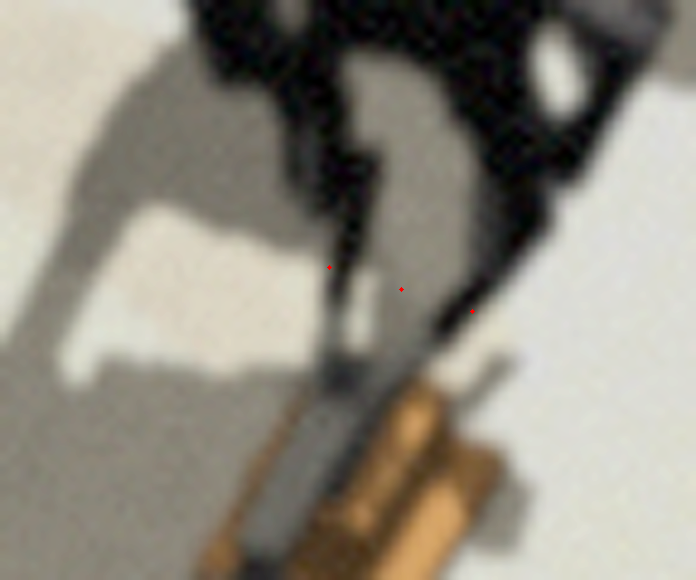

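Request:
drive_tool(increments=[{"rot": [0,0,0],"linear": [0,0,0],"claw": 0.03},{"rot": [0,0,0],"linear": [0,0,0],"claw": 0.02},{"rot": [0,0,0],"linear": [0,0,0],"claw": 0.015},{"rot": [0,0,0],"linear": [0,0,0],"claw": 0.015}], force=30)

```text
t: 4.58
position: [532.7, 5.4, 49.9]
orientation: [2.117, -2.321, 0.0]
force: [-0.0, 0.5, -0.2]
gripper_width: 0.179
```

```bash
python3 look.py e 220 190 96 80
```

```text
scale 7.25 t 4.575 [532.6897   5.3832  49.8783] 0.17940333877436226 [-0.015   0.4825 -0.1771]
```

View pics/z_e.png

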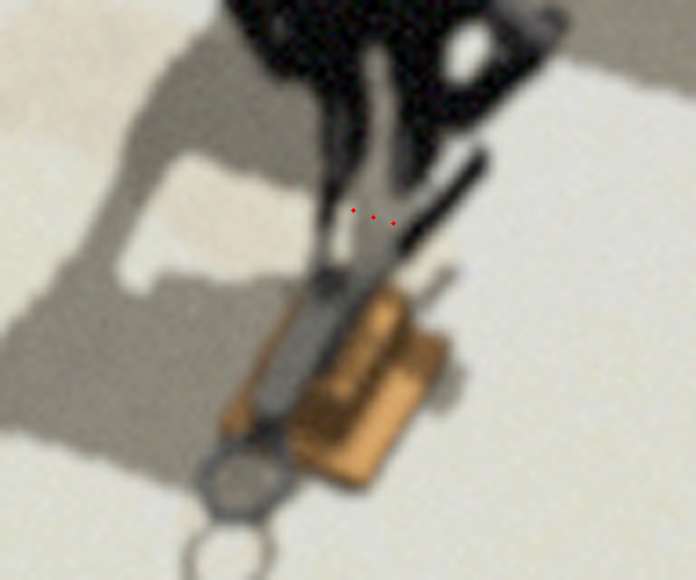

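It was a clean miss. The opening is 0.18 (15 mm), and the handles at (485,155) are untouched. The tips sit about 13 mm behind the reported TCP, so vision was right and the real tool is about 27 mm higher than specified. I'll reopen and go 27 mm lower.

Request:
drive_tool(increments=[{"rot": [0,0,0],"linear": [0,0,0],"claw": 0.07},{"rot": [0,0,0],"linear": [0,0,0],"claw": 0.07},{"rot": [0,0,0],"linear": [0,0,0],"claw": 0.07},{"rot": [0,0,0],"linear": [0,0,0],"claw": 0.07},{"rot": [0,0,0],"linear": [0,0,0],"claw": 0.07},{"rot": [0,0,0],"linear": [0,0,0.013],"claw": 0.07},{"rot": [0,0,0],"linear": [0,0,0.027],"claw": 0.07},{"rot": [0,0,0],"linear": [0,0,0.027],"claw": 0.07},{"rot": [0,0,0],"linear": [0,0,0.027],"claw": 0.056},{"rot": [0,0,0],"linear": [0,0,0.027],"claw": 0.056}])

```text
t: 5.88
position: [533.0, 5.4, 23.1]
orientation: [-2.116, 2.321, -0.001]
force: [-0.6, 0.5, -0.5]
gripper_width: 0.657
```

```bash
python3 look.py f 220 190 96 80
```

```text
scale 7.25 t 5.875 [533.0453   5.3565  23.1397] 0.6568669183584477 [-0.5714  0.5413 -0.509 ]
```

View pics/z_f.png

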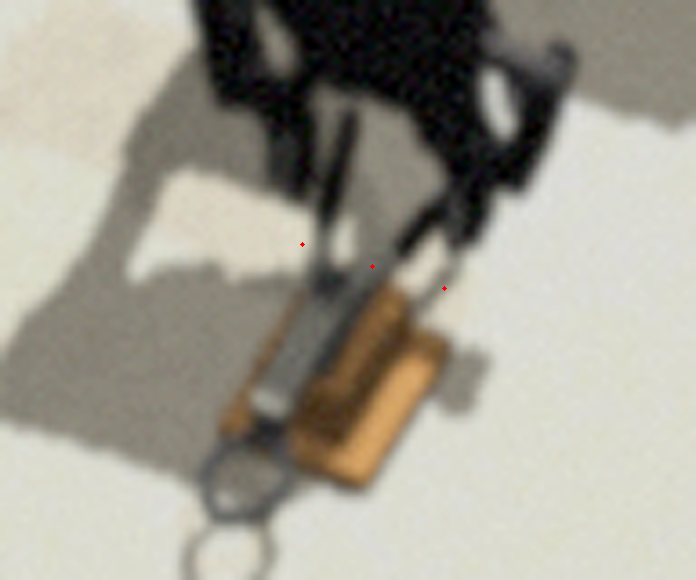

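Request:
drive_tool(increments=[{"rot": [0,0,0],"linear": [0,0,0],"claw": 0.045},{"rot": [0,0,0],"linear": [0,0,0],"claw": 0.035},{"rot": [0,0,0],"linear": [0,0,0],"claw": 0.02},{"rot": [0,0,0],"linear": [0,0,0],"claw": 0.015},{"rot": [0,0,0],"linear": [0,0,0],"claw": 0.015}], force=40)

```text
t: 6.55
position: [532.1, 5.5, 23.4]
orientation: [2.116, -2.321, -0.001]
force: [-3.7, 0.2, 5.6]
gripper_width: 0.278
```

```bash
python3 look.py g 220 190 96 80
```

```text
scale 7.25 t 6.55 [532.0767   5.4635  23.3502] 0.2782943580258974 [-3.7471  0.2364  5.5947]
```

View pics/z_g.png

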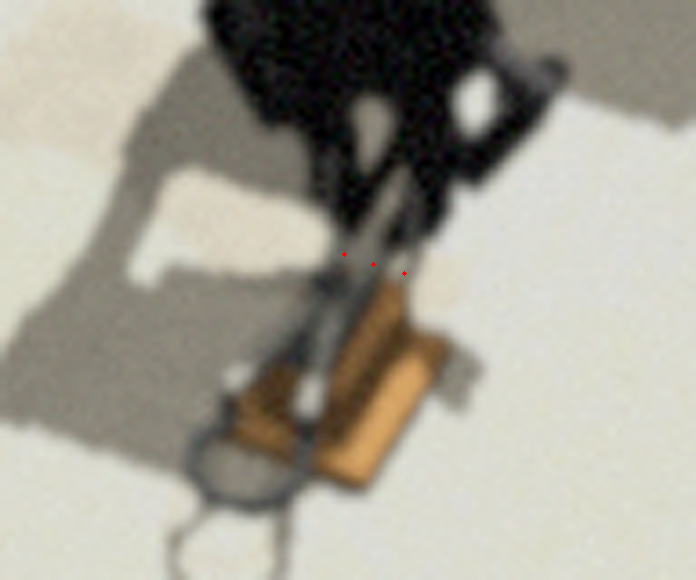

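Request:
drive_tool(increments=[{"rot": [0,0,0],"linear": [0,0,0],"claw": 0.01},{"rot": [0,0,0],"linear": [0,0,0],"claw": 0.01},{"rot": [0,0,0],"linear": [0,0,-0.005],"claw": 0.01},{"rot": [0,0,0],"linear": [0,0,-0.015],"claw": 0.01},{"rot": [0,0,0],"linear": [0,0,-0.03],"claw": 0.01},{"rot": [0,0,0],"linear": [0,0,-0.05],"claw": 0.01},{"rot": [0,0,0],"linear": [0,0,-0.075],"claw": 0.01},{"rot": [0,0,0],"linear": [0,0,-0.1],"claw": 0.01},{"rot": [0,0,0],"linear": [0,0,-0.1],"claw": 0.01},{"rot": [0,0,0],"linear": [0,0,-0.1],"claw": 0.01}], force=90)

```text
t: 7.85
position: [532.1, 5.5, 122.5]
orientation: [2.116, -2.321, -0.001]
force: [-0.4, -0.4, -2.4]
gripper_width: 0.249
```

```bash
python3 look.py h 220 160 108 90;python3 look.py ht 240 150 84 70 top
```

```text
scale 6.444444444444445 t 7.85 [532.125    5.4567 122.4635] 0.24857475650440597 [-0.4052 -0.4336 -2.3732]
scale 8.285714285714286 t 7.9 [531.7856   5.5011 121.9753] 0.24483637220243545 [-0.1066 -0.2298 -1.7722]
```

View pics/z_h.png

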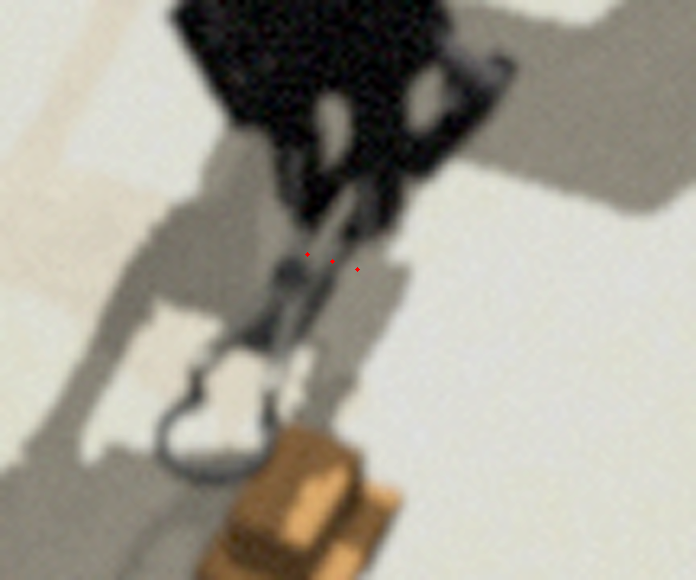

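View pics/z_ht.png

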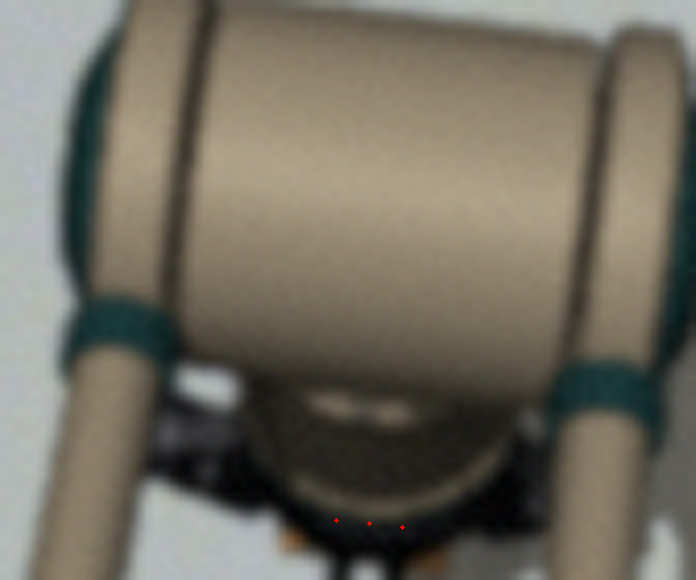

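```bash
python3 - <<'E'
from h import *
print(proj("scene",[651.5,-5.5,140]),onz("scene",253.6,226.8,140),onz("scene",253.6,226.8,135), state()["position"])
# hinge
print("hinge pred",proj("scene",[582,0,160]),(proj("scene",[582,0,160])+.5-[220,160])*6.444)
E
```

```text
[252.1687 229.4981] [642.5649  -4.9556 140.    ] [638.4882  -6.444  135.    ] [531.7276   5.5018 121.7913]
hinge pred [263.3762 203.6152] [282.7382 284.2782]
```

```bash
python3 - <<'E'
from h import *
import numpy as np
print("hinge rest pred",proj("scene",[582,0,62]),"obs scene0",(230+187.5/5.3-.5,190+205.5/5.3-.5), "obs e",(220+328/7.25,190+280/7.25))
print("ring rest pred",proj("scene",[651.5,-5.5,41]),"obs0",(230+126.5/5.3-.5,190+350.5/5.3-.5))
o=[]
for f,(x,y,w,h) in (("scene_g",(240,225,30,40)),("scene_h",(240,200,30,40))):
    c=cv2.imread(f"pics/{f}.png")[y:y+h,x:x+w]; o.append(cv2.convertScaleAbs(cv2.resize(c,None,fx=13,fy=13,interpolation=cv2.INTER_CUBIC),alpha=1.5))
cv2.imwrite("pics/rr.png",np.hstack(o))
E
```

```text
hinge rest pred [263.7463 230.1476] obs scene0 (264.87735849056605, 228.27358490566039) obs e (265.2413793103448, 228.6206896551724)
ring rest pred [253.1682 255.4835] obs0 (253.3679245283019, 255.6320754716981)
```

View pics/rr.png

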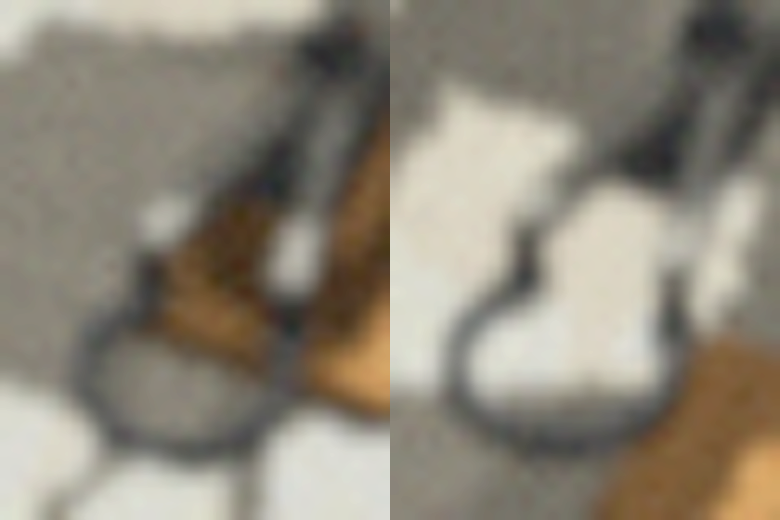

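```bash
python3 - <<'E'
from h import *
T=lambda X,Y:(180+(X+.5)/5.7-.5,150+(Y+.5)/5.7-.5)
print("top relaxed front",onz("top",*T(625,113),41))
print("scene g spread front",onz("scene",253.9,259.5,39),"h",onz("scene",253.4,234.1,138))
im=cv2.imread("pics/top0.png"); c=cv2.resize(im[165:200,270:310],None,fx=14,fy=14,interpolation=cv2.INTER_CUBIC);cv2.imwrite("pics/tr.png",cv2.convertScaleAbs(c,alpha=1.6))
for X in ([651.5,-5.5,41],[651.5+21.4,-7.5,41]): print(proj("top",X),(proj("top",X)+.5-[270,165])*14)
E
```

```text
top relaxed front [672.9294  -7.3116  41.    ]
scene g spread front [661.3703  -0.3279  39.    ] h [662.4343   1.1651 138.    ]
[288.5496 176.6779] [266.6951 170.4904]
[289.3027 169.4229] [277.2377  68.9207]
```

View pics/tr.png

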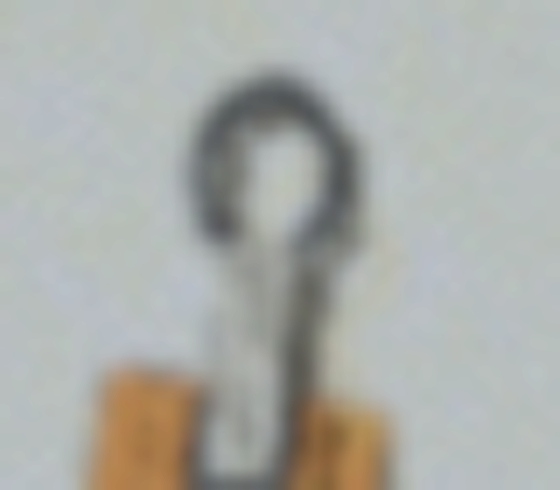

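```bash
python3 - <<'E'
from h import *
T=lambda X,Y:(180+(X+.5)/5.7-.5,150+(Y+.5)/5.7-.5)
S=lambda X,Y:(230+(X+.5)/5.3-.5,190+(Y+.5)/5.3-.5)
print("hinge",tri("top",T(610,293),"scene",S(187,207)),onz("top",*T(610,293),64),onz("scene",*S(187,207),64))
print("cradle foot scene corners z12", [onz("scene",*S(*p),12) for p in((211,352),(277,243))])
print("sleeve starts",tri("top",T(573,350),"scene",S(245,183)),tri("top",T(633,353),"scene",S(186,160)))
a=cv2.imread("pics/scene0.png")[205:280,240:290];b=cv2.imread("pics/scene_g.png")[205:280,240:290]
cv2.imwrite("pics/cmp.png",cv2.convertScaleAbs(cv2.resize(np.hstack([a,b]),None,fx=7.8,fy=7.8,interpolation=cv2.INTER_CUBIC),alpha=1.5))
E
```

```text
hinge (array([576.3667,   0.4427,  61.814 ]), np.float64(1.479241152704251)) [576.1123  -0.2477  64.    ] [578.0114   1.7583  64.    ]
cradle foot scene corners z12 [array([619.7353,  26.7828,  12.    ]), array([544.7322,  37.8154,  12.    ])]
sleeve starts (array([548.751 ,  19.6336,  55.8423]), np.float64(4.568573760271805)) (array([546.9004, -10.2352,  60.7036]), np.float64(2.928853739517053))
```

View pics/cmp.png

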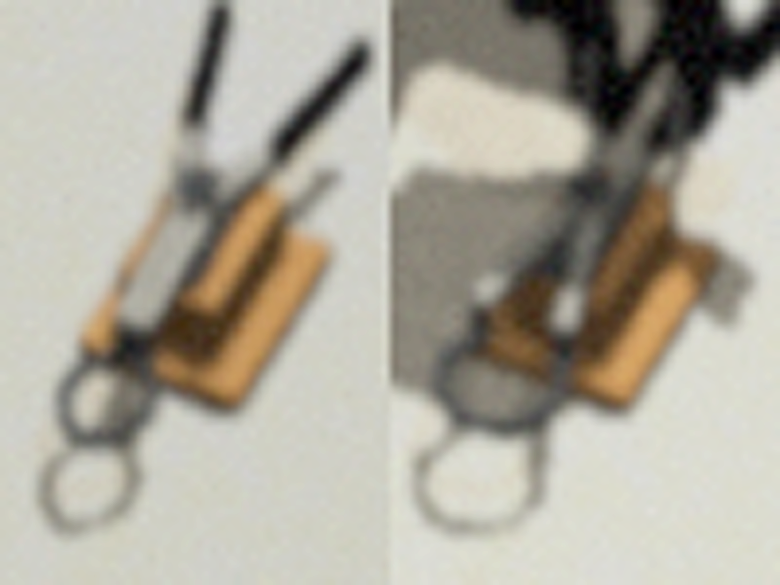

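Squeezed and lifted, with a spread ring whose far rim is at (253,234) in the scene view. The arm hides the ring from the top camera. I'll turn the pliers to point along +y when I approach the stub, so both cameras can see the ring.

```bash
python3 - <<'E'
from h import *
go([588,107,122],0.0)
E
```

```text
t 7.95 pos [531.7276   5.5018 121.7913] lin [-0.1062 -0.0467 -0.0003] rot [ 0.0018  0.0019 -1.663 ]
```

Request:
drive_tool(increments=[{"rot": [0,0,-0.16],"linear": [-0.005,-0.002,-0.003],"claw": 0.01},{"rot": [0,0,-0.33],"linear": [-0.012,-0.006,-0.005],"claw": 0.01},{"rot": [0,0,-0.5],"linear": [-0.022,-0.01,-0.005],"claw": 0.01},{"rot": [0,0,-0.67],"linear": [-0.034,-0.015,-0.005],"claw": 0.01},{"rot": [0,0,-0.84],"linear": [-0.047,-0.02,-0.005],"claw": 0.01},{"rot": [0,0,-1.01],"linear": [-0.06,-0.025,-0.005],"claw": 0.01},{"rot": [0,0,-1.18],"linear": [-0.073,-0.032,-0.005],"claw": 0.01},{"rot": [0,0,-1.35],"linear": [-0.086,-0.038,-0.005],"claw": 0.01},{"rot": [0,0,-1.51],"linear": [-0.097,-0.043,-0.005],"claw": 0.01},{"rot": [0,0,-1.663],"linear": [-0.106,-0.047,-0.005],"claw": 0.01}])

```text
t: 9.2
position: [588.9, 106.9, 126.4]
orientation: [3.141, 0.008, -0.004]
force: [0.1, -0.2, -2.3]
gripper_width: 0.247
```

Request:
drive_tool(increments=[{"rot": [0,0,0],"linear": [0,0,0],"claw": 0.01},{"rot": [0,0,0],"linear": [0,0,0],"claw": 0.01},{"rot": [0,0,0],"linear": [0,0,0],"claw": 0.01}])

```text
t: 9.57
position: [588.9, 106.2, 127.6]
orientation: [3.141, -0.002, -0.001]
force: [0.2, -0.4, -0.4]
gripper_width: 0.247
```

```bash
python3 look.py i 300 190 96 80;python3 look.py it 180 150 96 80 top; python3 - <<'E'
from h import *
go([588,107,127],0.0)
E
```

```text
scale 7.25 t 9.575 [588.8852 106.1922 127.6243] 0.2466983877339739 [ 0.191  -0.4093 -0.4198]
scale 7.25 t 9.625 [588.9954 106.2307 127.7635] 0.24694744201788596 [-0.5653 -0.1654 -0.9046]
t 9.675 pos [589.0558 106.2743 127.8677] lin [-0.0011 -0.0007  0.0009] rot [ 0.0002  0.0001 -0.0011]
```

View pics/z_i.png

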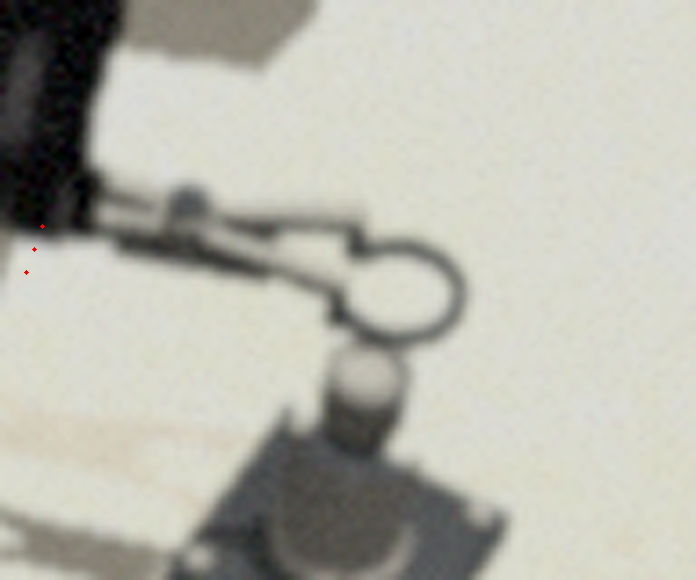

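View pics/z_it.png

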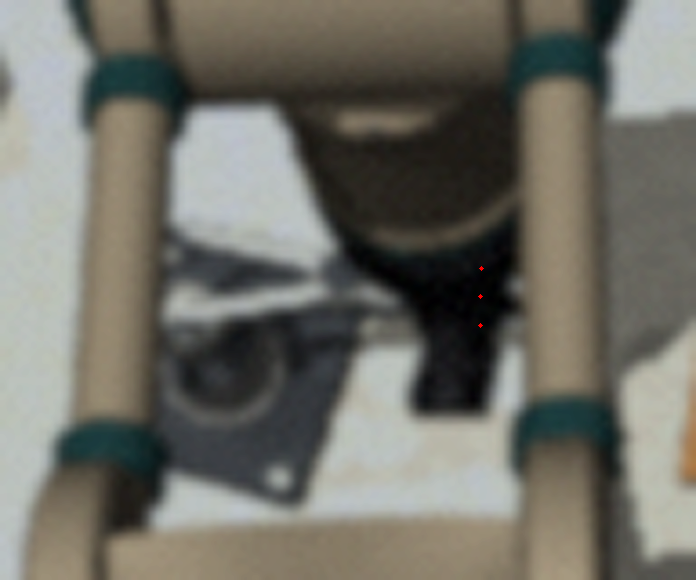

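```bash
cat > ring.py <<'E'
from h import *
import sys
def fit(fn,box,thr,cut):
    a=cv2.imread(fn,0); x,y,w,h=box
    c=cv2.resize(a[y:y+h,x:x+w],None,fx=8,fy=8,interpolation=cv2.INTER_CUBIC)
    m=(c<thr).astype(np.uint8)
    n,l,st,_=cv2.connectedComponentsWithStats(m)
    return c,m
E
python3 - <<'E'
from ring import *
c,m=fit("pics/scene_i.png",(340,218,30,26),0,None)
print(c[::20,::20])
cv2.imwrite("pics/ri.png",cv2.resize(c,None,fx=2.4,fy=2.4))
E
```

```text
[[129 129 131 130 133 143 146 143 143 143 143 143]
 [ 88  93  96  94 111 143 144 142 145 144 144 144]
 [130 132 130  95  67 107 101 111 136 144 144 144]
 [127 137 141 117  80 107 115  96  77 123 145 144]
 [ 89  96 117 130 142 143 145 143 132  83 138 145]
 [136 118  84  97 144 143 143 143 145 101 127 143]
 [145 143  99  60 126 143 143 145 136  83 139 144]
 [142 144 127 101  64  91 107  99  79 118 144 144]
 [142 142 137 116  92  78  79 117 133 145 144 144]
 [143 142 124 123 127 125  98 139 142 144 144 143]
 [144 142  99 105 120 117 100 137 144 143 143 145]]
```

```bash
cat > ring.py <<'E'
from h import *
from scipy.ndimage import map_coordinates
def ringfit(fn,c0,a0,lo,hi,cam="scene",rng=(5,13)):
    "radial darkest points, angles lo..hi deg (image, y down), midline ellipse"
    g=cv2.GaussianBlur(cv2.imread(fn,0),(3,3),0.6).astype(float); pts=[]
    for t in np.radians(np.arange(lo,hi,4)):
        r=np.arange(rng[0],rng[1],.1); asp=1.0
        u=c0[0]+r*np.cos(t); v=c0[1]+r*np.sin(t)*a0
        p=map_coordinates(g,[v,u],order=1); d=np.clip(np.median(p)*0+p.max()-p-25,0,None)
        i=p.argmin(); s=slice(max(i-12,0),i+13); 
        rr=(r[s]*d[s]).sum()/d[s].sum()
        pts.append((c0[0]+rr*np.cos(t),c0[1]+rr*np.sin(t)*a0))
    pts=np.array(pts,np.float32)
    return pts,cv2.fitEllipse(pts)
def circ_on_plane(pts,z,cam="scene"):
    "cast midline points to plane z; least-squares circle"
    from scipy.optimize import least_squares
    X=np.array([onz(cam,*p,z)[:2] for p in pts])
    f=least_squares(lambda q:np.hypot(X[:,0]-q[0],X[:,1]-q[1])-q[2],[*X.mean(0),19],loss="soft_l1",f_scale=1.0)
    return f.x,np.abs(f.fun).mean()
E
python3 - <<'E'
from ring import *
fn="pics/scene_i.png"; pts,e=ringfit(fn,(355.5,230.2),0.8,-115,125)
print(e)
for z in(140,145,150): print(z,circ_on_plane(pts,z))
im=cv2.imread(fn)[210:250,335:375]; c=cv2.resize(im,None,fx=14,fy=14,interpolation=cv2.INTER_CUBIC)
for p in pts: cv2.circle(c,tuple(int(t) for t in (p+.5-[335,210])*14),2,(0,0,255),-1)
cv2.imwrite("pics/rf.png",c)
E
```

```text
((354.0827331542969, 230.2316436767578), (12.914395332336426, 17.40723991394043), 88.54449462890625)
140 (array([581.6983, 223.9372,  20.0869]), np.float64(0.6751200401667954))
145 (array([586.1004, 224.2052,  19.9807]), np.float64(0.6716455460680353))
150 (array([590.5024, 224.4733,  19.8745]), np.float64(0.6681697080319134))
```

View pics/rf.png

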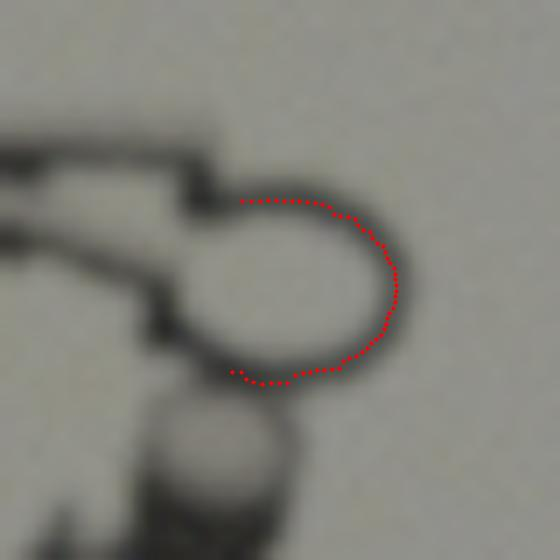

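```bash
python3 - <<'E'
from ring import *
# rest: knob (576.4,.4) ring at +70 -> here knob x=tcp, relative
print("knob at z", [ (z,onz("scene",325.5,216.7,z)) for z in (160,166.5,172)])
S=lambda X,Y:(300+(X+.5)/7.25-.5,190+(Y+.5)/7.25-.5)
# arm tips: levers' top at ring end, z=+17? corners of the gap
for nm,p in dict(stubtop=(366,373),armfar=(360,208),kn=(188,203)).items(): print(nm,onz("scene",*S(*p),108),onz("scene",*S(*p),160))
print(proj("scene",[590.3,220.1,108]))
T=lambda X,Y:(180+(X+.5)/7.25-.5,150+(Y+.5)/7.25-.5)
print("knob tri",tri("top",T(340,275),"scene",(325.5,217)))
E
python3 - <<'E'
import cv2,numpy as np
a=cv2.imread("pics/top_it.png")[170:215,195:250]
cv2.imwrite("pics/itz.png",cv2.convertScaleAbs(cv2.resize(a,None,fx=12,fy=12,interpolation=cv2.INTER_CUBIC),alpha=1.5))
E
```

```text
knob at z [(160, array([578.9606, 152.5328, 160.    ])), (166.5, array([584.8259, 153.3953, 166.5   ])), (172, array([589.7889, 154.125 , 172.    ]))]
stubtop [590.87   219.4832 108.    ] [634.6399 222.4257 160.    ]
armfar [519.6303 203.129  108.    ] [567.2177 206.9478 160.    ]
kn [534.8728 146.2955 108.    ] [581.6434 153.1598 160.    ]
[350.353  240.8997]
knob tri (array([587.9018, 153.4818, 168.7449]), np.float64(0.8870587292636114))
```

View pics/itz.png

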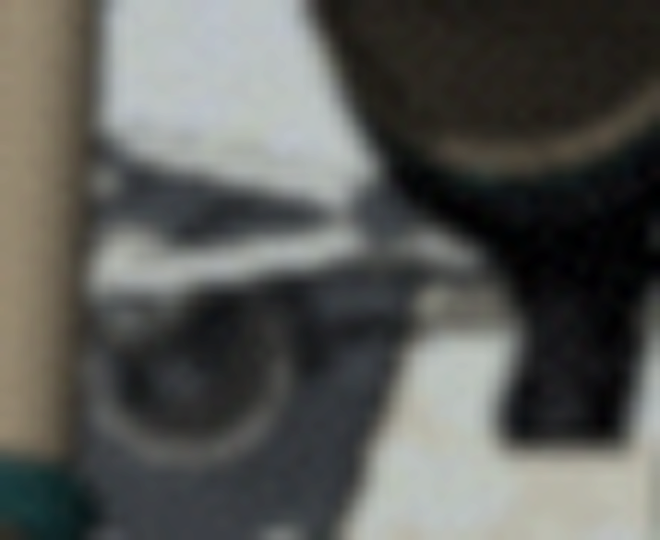

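Request:
drive_tool(increments=[{"rot": [0,0,0],"linear": [0.0005,0.0045,0.01],"claw": 0.01},{"rot": [0,0,0],"linear": [0.0005,0.0045,0.02],"claw": 0.01},{"rot": [0,0,0],"linear": [0.0005,0.0045,0.027],"claw": 0.01},{"rot": [0,0,0],"linear": [0.0005,0.0045,0.027],"claw": 0.01},{"rot": [0,0,0],"linear": [0.0005,0.0045,0.027],"claw": 0.01},{"rot": [0,0,0],"linear": [0.0005,0.0045,0.027],"claw": 0.01}])

```text
t: 10.42
position: [590.1, 102.2, 101.2]
orientation: [3.142, 0.0, 0.001]
force: [0.1, 0.8, -0.3]
gripper_width: 0.245
```

```bash
python3 look.py j 320 205 60 50; python3 - <<'E'
from ring import *
print(state()["position"],state()["force"])
fn="pics/scene_j.png"; pts,e=ringfit(fn,(351.5,236.5),0.8,-100,50)
print(e)
for z in(115,120,125): print(z,circ_on_plane(pts,z))
E
```

```text
scale 11.6 t 10.425 [590.0876 102.2034 101.2423] 0.24470338171221284 [ 0.0749  0.8123 -0.3225]
[590.0222 102.2037 101.2778] [ 0.2136  0.3652 -2.428 ]
((352.9935607910156, 236.50294494628906), (10.789153099060059, 13.625941276550293), 114.07234191894531)
115 (array([582.1586, 221.5538,  18.2673]), np.float64(0.26493297210014416))
120 (array([586.4432, 221.8278,  18.1727]), np.float64(0.26357149833383847))
125 (array([590.7277, 222.1018,  18.0781]), np.float64(0.26220986205782854))
```

View pics/z_j.png

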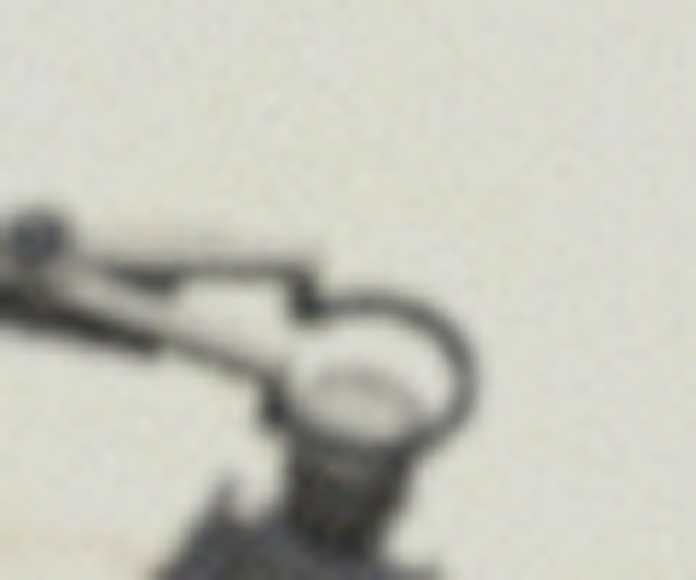

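```bash
python3 - <<'E'
from ring import *
for z in (117,119,121.8): print(z,onz("scene",351.6,236.5,z), proj("scene",[590.5,219.9,z]))
for c in((351.6,236.5),(351.9,236.8)):
  pts,e=ringfit("pics/scene_j.png",c,0.78,-95,40); print(e,circ_on_plane(pts,121.8))
# stub from picture 0: shaft sides width centre
g=cv2.imread("pics/scene0.png",0)
for v in(244,247,250): print(g[v,340:362])
E
```

```text
117 [583.6616 220.7818 117.    ] [350.6726 238.5311]
119 [585.3758 220.8934 119.    ] [350.7663 237.9918]
121.8 [587.7757 221.0495 121.8   ] [350.8977 237.2347]
((351.9993896484375, 237.27403259277344), (12.768211364746094, 15.08948040008545), 95.49369049072266) (array([588.1906, 221.6991,  18.4002]), np.float64(0.29792300993963217))
((352.3072509765625, 237.02996826171875), (12.20223331451416, 14.60914421081543), 102.03839111328125) (array([588.2799, 221.5971,  18.5285]), np.float64(0.2822902824411658))
[136 137 134 124  93  63  66  80  93  99 104 104 103  97  91  95 117 131
 137 137 136 137]
[106 121 121 108  76  43  33  41  40  45  38  47  43  44  62  95 128 138
 139 137 137 137]
[ 57  63  57  54  48  36  31  35  36  37  36  40  45  81 113 132 138 138
 137 137 136 139]
```

```bash
python3 look.py jt 185 170 60 50 top
```

```text
scale 11.6 t 10.475 [590.0222 102.2037 101.2778] 0.2479367289274993 [ 0.2136  0.3652 -2.428 ]
```

View pics/z_jt.png

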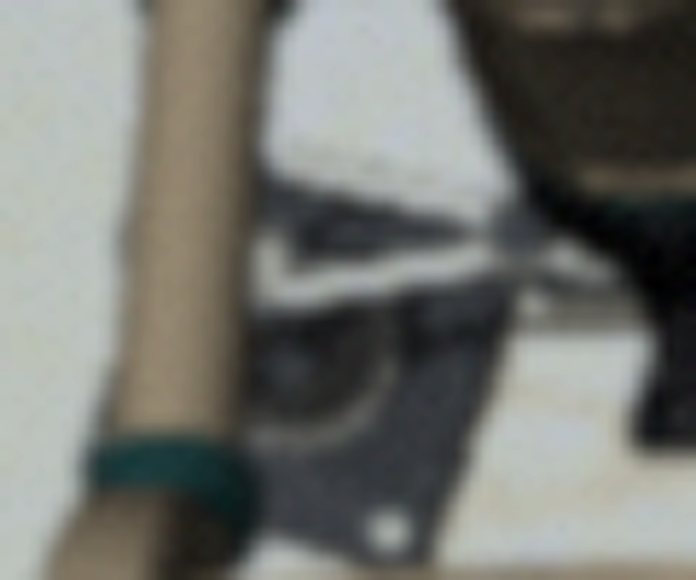

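```bash
python3 - <<'E'
from ring import *
T=lambda X,Y:(185+(X+.5)/11.6-.5,170+(Y+.5)/11.6-.5)
S=lambda X,Y:(320+(X+.5)/11.6-.5,205+(Y+.5)/11.6-.5)
print("knob",tri("top",T(516,232),"scene",S(38,238)), onz("top",*T(516,232),142),onz("scene",*S(38,238),142))
for z in(130,140): print([onz("top",*T(265,y),z) for y in (178,215,255,302)])
E
```

```text
knob (array([589.2736, 149.9934, 140.5231]), np.float64(0.07965464747326108)) [588.9257 149.8432 142.    ] [590.574 150.151 142.   ]
[array([603.5858, 208.4526, 130.    ]), array([595.015 , 208.0971, 130.    ]), array([585.776 , 207.7138, 130.    ]), array([574.9553, 207.2649, 130.    ])]
[array([601.177 , 206.6422, 140.    ]), array([592.6857, 206.2899, 140.    ]), array([583.5324, 205.9102, 140.    ]), array([572.8122, 205.4655, 140.    ])]
```

```bash
cat >> ring.py <<'E'
from scipy.optimize import least_squares
def mid(fn,e,angs):
    "midline points along rays of ellipse e=((cx,cy),(ax,ay full),deg): dark-weighted centroid within +-2.5px"
    g=cv2.imread(fn,0).astype(float); (cx,cy),(w,h),dg=e; d=np.radians(dg); out=[]
    for t in np.radians(angs):
        p=np.array([w/2*np.cos(t),h/2*np.sin(t)]); n=np.array([np.cos(t)/w,np.sin(t)/h]); n/=np.hypot(*n)
        M=np.array([[np.cos(d),-np.sin(d)],[np.sin(d),np.cos(d)]]); p=M@p+[cx,cy]; n=M@n
        s=np.arange(-3,3.01,.1); q=p[:,None]+n[:,None]*s
        I=map_coordinates(g,[q[1],q[0]],order=1); D=np.clip(np.percentile(I,95)-I-8,0,None); i=(D*(abs(s)<2)).argmax()
        k=abs(s-s[i])<1.6; out.append(p+n*((s[k]*D[k]).sum()/D[k].sum()))
    return np.array(out,np.float32)
def planefit(pts,z,axis_yaw=np.pi/2,r=19.25,cam="scene"):
    "circle of radius r on plane through (.,.,z) tilted by th nose-up about the jaw axis; returns cx,cy,th,r"
    f=np.array([np.cos(axis_yaw),np.sin(axis_yaw),0])
    def cast(q):
        n=np.array([0,0,1])*np.cos(q[2])-f*np.sin(q[2]); c=np.array([q[0],q[1],z]); o=[]
        for p in pts:
            e,d=ray(cam,*p); o.append(e+d*(n@(c-e))/(n@d)-c)
        return np.array(o)
    R_=lambda q:np.linalg.norm(cast(q),axis=1)-(q[3] if r is None else r)
    c0=onz(cam,*pts.mean(0),z)
    s=least_squares(R_,[c0[0],c0[1],0,19.25],loss="soft_l1",f_scale=.7); return s.x,np.abs(s.fun).mean()
E
python3 - <<'E'
from ring import *
fn="pics/scene_i.png"; e=((354.6,230.3),(13.2,17.2),92)
for it in range(3):
    A=np.arange(0,360,5)
    pts=mid(fn,e,A); 
    d=np.degrees(np.arctan2(pts[:,1]-230.3,pts[:,0]-354.6)); k=((d>-110)&(d<55)) | ((d>115)&(d<130))
    e=cv2.fitEllipse(pts[k]); print(e,k.sum())
for z in(145,150): print(z,planefit(pts[k],z),planefit(pts[k],z,r=None))
im=cv2.imread(fn)[210:250,335:375]; c=cv2.resize(im,None,fx=14,fy=14,interpolation=cv2.INTER_CUBIC)
for p in pts[k]: cv2.circle(c,tuple(int(t) for t in (p+.5-[335,210])*14),2,(0,0,255),-1)
cv2.imwrite("pics/rf.png",c)
E
```

```text
((354.1837463378906, 230.1625518798828), (12.870611190795898, 17.323217391967773), 90.47219848632812) 37
((354.23504638671875, 230.16087341308594), (12.870813369750977, 17.233802795410156), 90.46357727050781) 35
((354.2397155761719, 230.15579223632812), (12.85991096496582, 17.231781005859375), 90.5318603515625) 35
145 (array([585.6997, 225.1287,   0.0625,  19.25  ]), np.float64(0.34115974863734777)) (array([586.6082, 224.1315,   0.1164,  20.2522]), np.float64(0.16549716806919576))
150 (array([590.2108, 225.288 ,   0.0696,  19.25  ]), np.float64(0.31871596069529684)) (array([591.0065, 224.4007,   0.1164,  20.1438]), np.float64(0.16461030859233372))
```

View pics/rf.png

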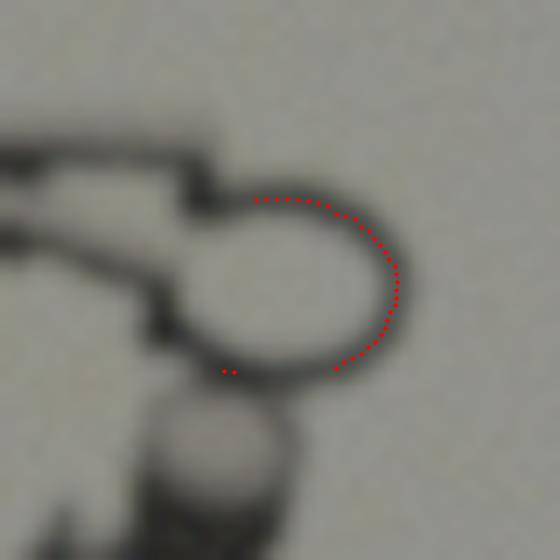

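The ring looks nose-up by about 0.06–0.12 rad. The closing pads pressed the handles down at the grasp (Fz was +5.6 N). I'll raise it clear of the stub, tip the nose down 0.08 rad, and measure again against a plain background.

Request:
drive_tool(increments=[{"rot": [0,0,0],"linear": [0,0,-0.02],"claw": 0.01},{"rot": [0,0,0],"linear": [0,0,-0.05],"claw": 0.01},{"rot": [-0.04,0,0],"linear": [0,0.002,-0.06],"claw": 0.01},{"rot": [-0.08,0,0],"linear": [0,0.002,-0.06],"claw": 0.01},{"rot": [-0.08,0,0],"linear": [0,0.002,-0.06],"claw": 0.01},{"rot": [-0.08,0,0],"linear": [0,0.002,-0.06],"claw": 0.01},{"rot": [-0.08,0,0],"linear": [0,0.002,-0.06],"claw": 0.01}])

```text
t: 11.4
position: [589.6, 99.8, 160.7]
orientation: [3.062, -0.001, -0.001]
force: [-0.3, 0.2, -1.1]
gripper_width: 0.244
```

```bash
python3 look.py k 300 185 72 60;  python3 - <<'E'
from ring import *
print(state()["position"],state()["orientation"],state()["force"])
print(proj("scene",[590.5,219.9,165]))
E
```

```text
scale 9.666666666666666 t 11.4 [589.626   99.7999 160.7066] 0.24448417390110874 [-0.2621  0.2365 -1.0536]
[589.6466  99.7898 160.6805] [ 3.0617 -0.0007 -0.0006] [-0.4551  0.0615 -2.483 ]
[352.9814 225.2317]
```

View pics/z_k.png

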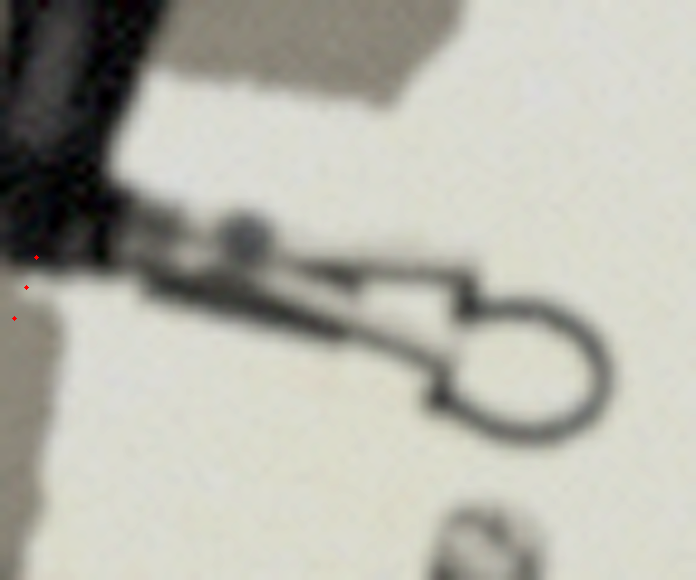

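```bash
cat > fit.py <<'E'
from ring import *
import sys
fn=sys.argv[1]; c=(float(sys.argv[2]),float(sys.argv[3])); zs=[float(x) for x in sys.argv[4].split(",")]
lo,hi=(float(sys.argv[5]),float(sys.argv[6])) if len(sys.argv)>5 else (-110,115)
e=(c,(12.8,16.3),98)
for it in range(5):
    pts=mid(fn,e,np.arange(0,360,5)); d=np.degrees(np.arctan2((pts[:,1]-c[1])/.78,pts[:,0]-c[0])); k=(d>lo)&(d<hi)
    e=cv2.fitEllipse(pts[k])
print(e,k.sum())
for z in zs: print(z,planefit(pts[k],z),planefit(pts[k],z,r=None))
x,y=int(c[0])-20,int(c[1])-18
im=cv2.imread(fn)[y:y+40,x:x+40]; q=cv2.resize(im,None,fx=14,fy=14,interpolation=cv2.INTER_CUBIC)
for p in pts[k]: cv2.circle(q,tuple(int(t) for t in (p+.5-[x,y])*14-.5),2,(0,0,255),-1)
cv2.imwrite("pics/rf.png",q)
E
python3 fit.py pics/scene_k.png 353.9 222.8 165,170,175
```

```text
((353.5621032714844, 223.0206298828125), (12.614306449890137, 16.719987869262695), 99.49498748779297) 44
165.0 (array([583.0956, 219.8899,  -0.0113,  19.25  ]), np.float64(0.2890223847044906)) (array([583.2438, 219.3754,   0.0092,  19.6928]), np.float64(0.20103537942159064))
170.0 (array([587.6523, 220.0656,  -0.0056,  19.25  ]), np.float64(0.24660918208654145)) (array([587.7568, 219.6765,   0.0092,  19.5851]), np.float64(0.19994084475935783))
175.0 (array([592.2036, 220.2415,  -0.0003,  19.25  ]), np.float64(0.2141151998933541)) (array([592.2698, 219.9775,   0.0092,  19.4774]), np.float64(0.1988462527726016))
```

View pics/rf.png

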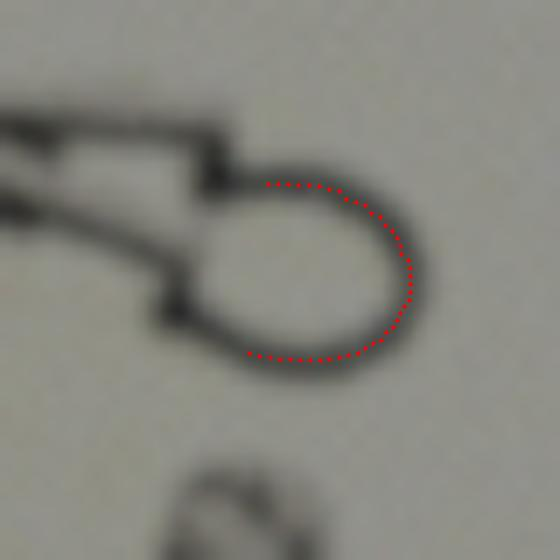

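```bash
python3 look.py kt 185 160 72 60 top
```

```text
scale 9.666666666666666 t 11.45 [589.6466  99.7898 160.6805] 0.24639983665856233 [-0.4551  0.0615 -2.483 ]
```

View pics/z_kt.png

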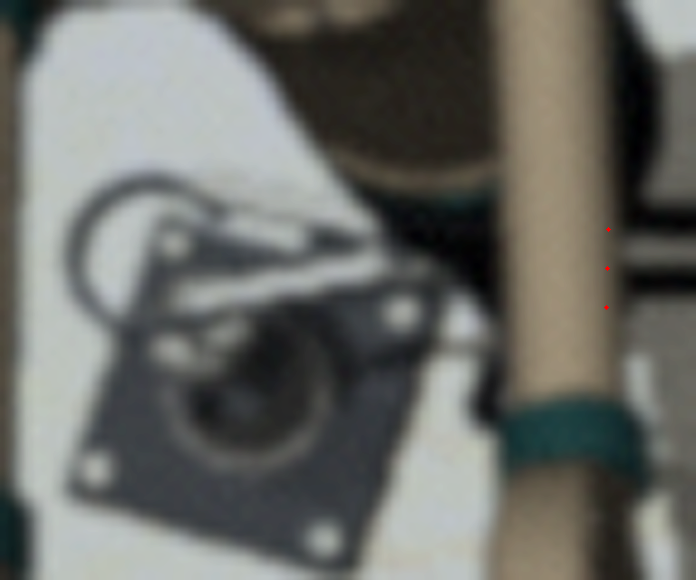

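```bash
python3 - <<'E'
from ring import *
t=(200.07,185.7)
for s in((353.56,223.0),(353.9,222.8)): print(tri("top",t,"scene",s))
for z in(165,170): print(onz("top",*t,z))
# stub refined: plates centres z=12 tri
print("stub tri",tri("top",(205.38,193.27),"scene",(350.35,240.9)))
E
```

```text
(array([590.8039, 219.6633, 173.007 ]), np.float64(1.3993100503268858))
(array([590.6004, 219.9469, 173.5564]), np.float64(2.1895671798654375))
[592.8446 220.5595 165.    ]
[591.6513 219.5658 170.    ]
stub tri (array([586.7191, 218.7811, 103.3171]), np.float64(2.1890846585177544))
```

Request:
drive_tool(increments=[{"rot": [0,0,0],"linear": [-0.0035,-0.0006,0.02],"claw": 0.01},{"rot": [0,0,0],"linear": [-0.0035,-0.0022,0.04],"claw": 0.01},{"rot": [0,0,0],"linear": [-0.0035,-0.0034,0.055],"claw": 0.01},{"rot": [0,0,0],"linear": [-0.0035,-0.0038,0.059],"claw": 0.01},{"rot": [0,0,0],"linear": [-0.0035,-0.0038,0.059],"claw": 0.01},{"rot": [0,0,0],"linear": [-0.0035,-0.0038,0.059],"claw": 0.01},{"rot": [0,0,0],"linear": [-0.0035,-0.0038,0.059],"claw": 0.01}])

```text
t: 12.38
position: [586.7, 99.3, 102.5]
orientation: [3.062, 0.0, 0.002]
force: [0.5, -0.4, -1.3]
gripper_width: 0.246
```

```bash
python3 look.py l 325 215 48 40; python3 look.py lt 185 165 48 40 top; python3 -c "
import cv2,numpy as np
a=cv2.imread('pics/z_l.png');b=cv2.imread('pics/z_lt.png');cv2.imwrite('pics/ll.png',cv2.resize(np.hstack([a,b]),None,fx=.57,fy=.57,interpolation=cv2.INTER_AREA))"
```

```text
scale 14.5 t 12.375 [586.7408  99.2655 102.4905] 0.24587533382422044 [ 0.4565 -0.441  -1.2778]
scale 14.5 t 12.425 [586.6109  99.2831 102.3497] 0.24419086476210075 [-0.5386  0.3883 -2.5302]
```

View pics/ll.png

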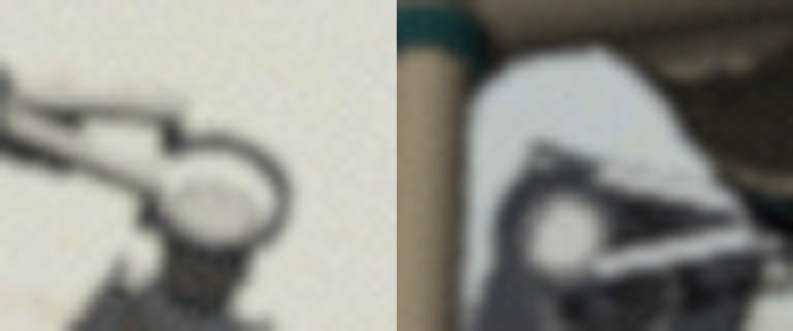

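```bash
python3 - <<'E'
import cv2,numpy as np
a=cv2.imread("pics/top_lt.png")[175:205,190:222].astype(float)
c=np.clip((cv2.resize(a,None,fx=18,fy=18,interpolation=cv2.INTER_CUBIC)-15)*2,0,255).astype(np.uint8)
cv2.imwrite("pics/lt2.png",c)
E
```

```text
(no output)
```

View pics/lt2.png

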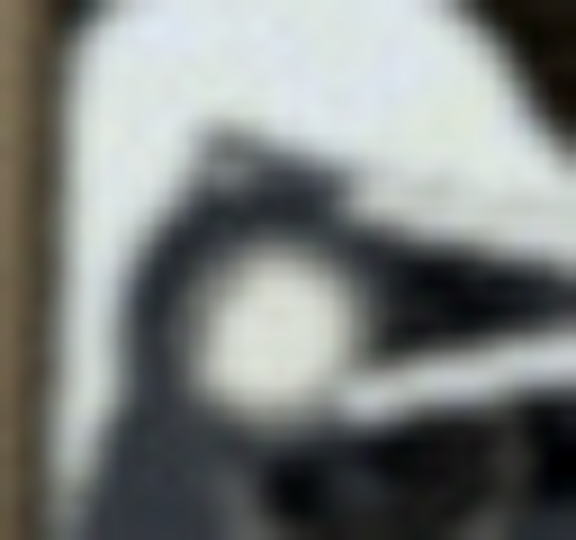

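```bash
python3 fit.py pics/scene_l.png 351.3 238.2 118,119,120 -110 45
```

```text
((351.37298583984375, 237.7323760986328), (11.462790489196777, 15.16952133178711), 108.77613830566406) 31
118.0 (array([589.6531, 219.5067,   0.0013,  19.25  ]), np.float64(0.19118320867515168)) (array([588.2651, 220.9655,  -0.0924,  17.8833]), np.float64(0.16899080946258666))
119.0 (array([590.5258, 219.5436,   0.0026,  19.25  ]), np.float64(0.19129589136895883)) (array([589.1184, 221.021 ,  -0.0924,  17.8648]), np.float64(0.16881649887207525))
120.0 (array([591.3984, 219.5806,   0.0038,  19.25  ]), np.float64(0.19140657664640987)) (array([589.9717, 221.0765,  -0.0924,  17.8463]), np.float64(0.16864244019213026))
```

Request:
drive_tool(increments=[{"rot": [0,0,0],"linear": [0,-0.0009,0.003],"claw": 0.01},{"rot": [0,0,0],"linear": [0,-0.0012,0.006],"claw": 0.01},{"rot": [0,0,0],"linear": [0,-0.0014,0.009],"claw": 0.01},{"rot": [0,0,0],"linear": [0,-0.0017,0.012],"claw": 0.01},{"rot": [0,0,0],"linear": [0,-0.0019,0.015],"claw": 0.01},{"rot": [0,0,0],"linear": [0,-0.0021,0.018],"claw": 0.01},{"rot": [0,0,0],"linear": [0,-0.0021,0.018],"claw": 0.01}])

```text
t: 13.35
position: [586.0, 99.8, 83.3]
orientation: [3.061, 0.0, -0.001]
force: [0.0, -0.6, -1.2]
gripper_width: 0.242
```

```bash
python3 look.py m 325 215 48 40; python3 look.py mt 185 165 48 40 top; python3 -c "
import cv2,numpy as np
a=cv2.imread('pics/z_m.png');b=cv2.imread('pics/z_mt.png');cv2.imwrite('pics/mm.png',cv2.resize(np.hstack([a,b]),None,fx=.57,fy=.57,interpolation=cv2.INTER_AREA))"
```

```text
scale 14.5 t 13.35 [586.0101  99.8078  83.3092] 0.24192054180922426 [ 0.0326 -0.5674 -1.2286]
scale 14.5 t 13.4 [586.1718  99.8264  83.517 ] 0.24614509212562058 [-0.9509  0.3979 -2.0801]
```

View pics/mm.png

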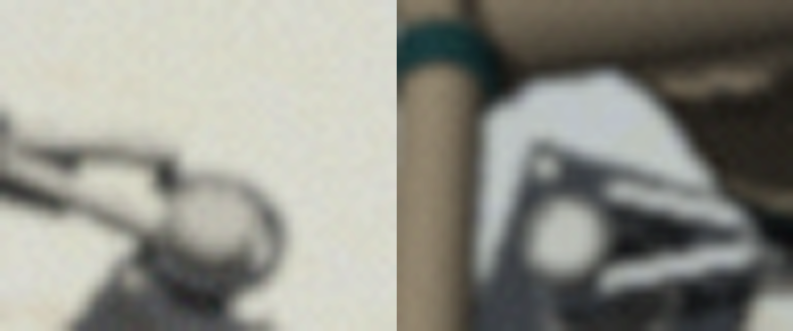

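```bash
python3 fit.py pics/scene_m.png 350.7 242.8 100,101,103 -110 40
```

```text
((351.1297607421875, 242.5725555419922), (11.067720413208008, 14.097746849060059), 121.20211791992188) 31
100.0 (array([589.7282, 219.5819,  -0.0276,  19.25  ]), np.float64(0.3613373917951531)) (array([586.9147, 222.9968,  -0.2665,  16.3624]), np.float64(0.3297642465491709))
101.0 (array([590.5844, 219.6177,  -0.0263,  19.25  ]), np.float64(0.36100978779644294)) (array([587.7535, 223.0493,  -0.2665,  16.3457]), np.float64(0.3294282253864188))
103.0 (array([592.297 , 219.6894,  -0.0238,  19.25  ]), np.float64(0.36034085513417646)) (array([589.4313, 223.1544,  -0.2665,  16.3122]), np.float64(0.3287562592711398))
```

View pics/z_m.png

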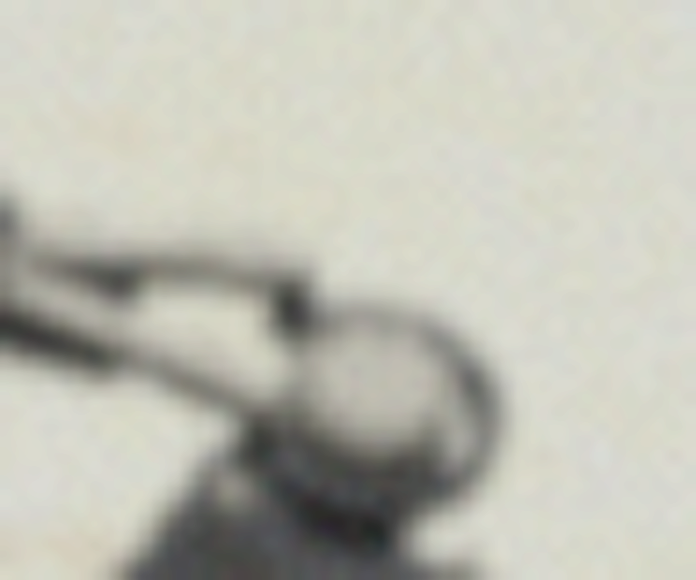

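The ring now surrounds the shaft end in both views (scene (351,242)), with no contact force. I'll continue down slowly.

Request:
drive_tool(increments=[{"rot": [0,0,0],"linear": [0,0.0001,0.003],"claw": 0.01},{"rot": [0,0,0],"linear": [0,-0.0002,0.006],"claw": 0.01},{"rot": [0,0,0],"linear": [0,-0.0004,0.009],"claw": 0.01},{"rot": [0,0,0],"linear": [0,-0.0007,0.012],"claw": 0.01},{"rot": [0,0,0],"linear": [0,-0.0009,0.015],"claw": 0.01},{"rot": [0,0,0],"linear": [0,-0.001,0.017],"claw": 0.01},{"rot": [0,0,0],"linear": [0,-0.001,0.017],"claw": 0.01}])

```text
t: 14.32
position: [586.1, 99.5, 66.4]
orientation: [3.061, -0.0, -0.001]
force: [0.4, 0.4, -1.9]
gripper_width: 0.244
```

```bash
for i in 1 2 3 4; do python3 look.py n 325 215 48 40; done
```

```text
scale 14.5 t 14.325 [586.1005  99.4694  66.4186] 0.2441866949600688 [ 0.3703  0.3592 -1.9241]
scale 14.5 t 14.375 [586.2077  99.4798  66.5538] 0.24654147130019324 [ 0.4697 -0.0912 -1.5945]
scale 14.5 t 14.425 [586.3451  99.5127  66.6828] 0.24909638585637883 [-0.7828 -0.0636 -1.8886]
scale 14.5 t 14.475 [586.3542  99.4918  66.7415] 0.24380099927783916 [-0.4762 -0.0635 -1.6335]
```

View pics/z_n.png

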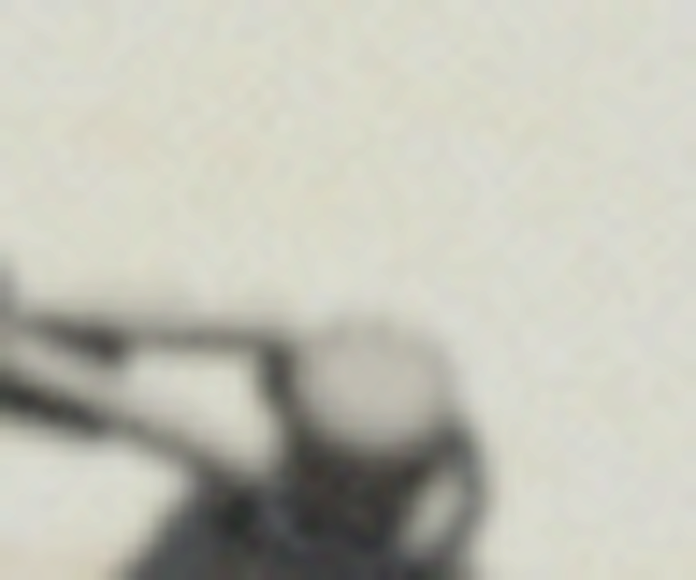

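Request:
drive_tool(increments=[{"rot": [0,0,0],"linear": [0,0,0.001],"claw": 0.01},{"rot": [0,0,0],"linear": [0,-0.0001,0.002],"claw": 0.01},{"rot": [0,0,0],"linear": [0,-0.0002,0.003],"claw": 0.01},{"rot": [0,0,0],"linear": [0,-0.0002,0.003],"claw": 0.01},{"rot": [0,0,0],"linear": [0,-0.0002,0.003],"claw": 0.01}])

```text
t: 15.15
position: [586.2, 99.4, 63.7]
orientation: [3.062, 0.0, 0.0]
force: [0.4, -0.0, -1.5]
gripper_width: 0.25
```

Request:
drive_tool(increments=[{"rot": [0,0,0],"linear": [0,0,0.0005],"claw": 0.01},{"rot": [0,0,0],"linear": [0,-0.0001,0.001],"claw": 0.01},{"rot": [0,0,0],"linear": [0,-0.0001,0.001],"claw": 0.01},{"rot": [0,0,0],"linear": [0,-0.0001,0.001],"claw": 0.01}])

```text
t: 15.65
position: [586.3, 99.4, 62.7]
orientation: [3.061, -0.0, 0.0]
force: [-0.1, -0.3, 0.2]
gripper_width: 0.243
```

Request:
drive_tool(increments=[{"rot": [0,0,0],"linear": [0,0,0.0005],"claw": 0.01},{"rot": [0,0,0],"linear": [0,-0.0001,0.001],"claw": 0.01},{"rot": [0,0,0],"linear": [0,-0.0001,0.001],"claw": 0.01},{"rot": [0,0,0],"linear": [0,-0.0001,0.001],"claw": 0.01}])

```text
t: 16.15
position: [586.4, 99.4, 61.7]
orientation: [3.061, -0.0, 0.0]
force: [0.5, -0.4, 0.1]
gripper_width: 0.246
```

```bash
python3 look.py o 325 215 48 40; python3 - <<'E'
from h import *
F=[]
for i in range(6):
    cv2.imwrite("pics/top_o.png",eyes.capture("top")[:,:,::-1]); s=state(); F.append(np.r_[s["force"],s["moment"]])
print(np.mean(F,0),np.std(F,0),s["position"],s["t"])
E
```

```text
scale 14.5 t 16.15 [586.3693  99.4256  61.7316] 0.24637913085505853 [ 0.5012 -0.359   0.1003]
[-0.305  -1.237   1.0953  0.0408  0.0131  0.0231] [0.6642 0.6532 0.5672 0.0299 0.0168 0.0146] [586.3477  99.4226  61.6977] 16.5
```

View pics/z_o.png

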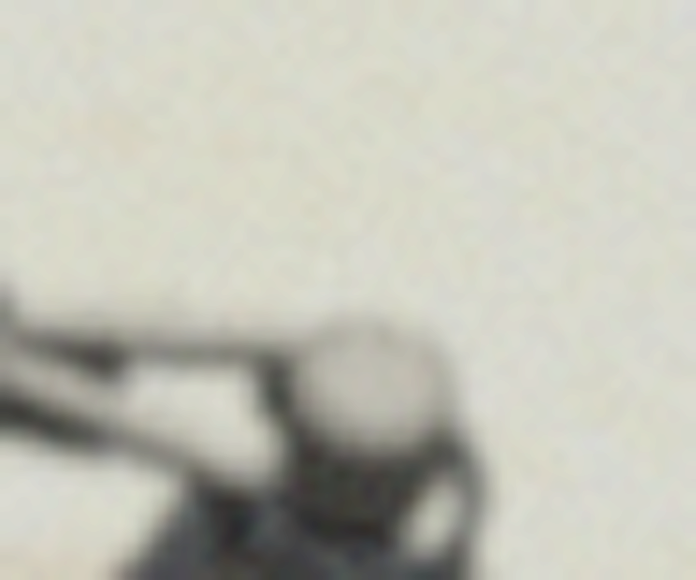

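```bash
python3 - <<'E'
import cv2,numpy as np
o=[]
for fn,(x,y) in(("pics/scene_o.png",(335,232)),("pics/top_o.png",(190,175))):
    a=cv2.imread(fn)[y:y+28,x:x+32].astype(float)
    o.append(np.clip((cv2.resize(a,None,fx=12.4,fy=12.4,interpolation=cv2.INTER_CUBIC)-15)*2,0,255).astype(np.uint8))
cv2.imwrite("pics/oo.png",np.hstack(o))
from h import *
for n,(x,y) in(("scene",(335,232)),("top",(190,175))):
  b=np.array([590.5,219.9]) if n=="scene" else np.array([585.9,216.8])
  for X in([0,17,79],[0,-17,79],[17,0,79],[-17,0,79],[0,12,79],[0,14,84]): print(n,X,(proj(n,np.r_[b+X[:2],X[2]])+.5-[x,y])*12.4)
E
```

```text
scene [0, 17, 79] [264.6161 231.5453]
scene [0, -17, 79] [ 93.7871 191.2581]
scene [17, 0, 79] [161.5994 277.0494]
scene [-17, 0, 79] [196.0696 146.7984]
scene [0, 12, 79] [239.3859 225.5951]
scene [0, 14, 84] [252.4636 211.9585]
top [0, 17, 79] [142.9956 260.4849]
top [0, -17, 79] [297.3771 262.0744]
top [17, 0, 79] [223.3865 186.0139]
top [-17, 0, 79] [216.9735 336.9433]
top [0, 12, 79] [165.6998 260.7187]
top [0, 14, 84] [152.4386 255.8025]
```

View pics/oo.png

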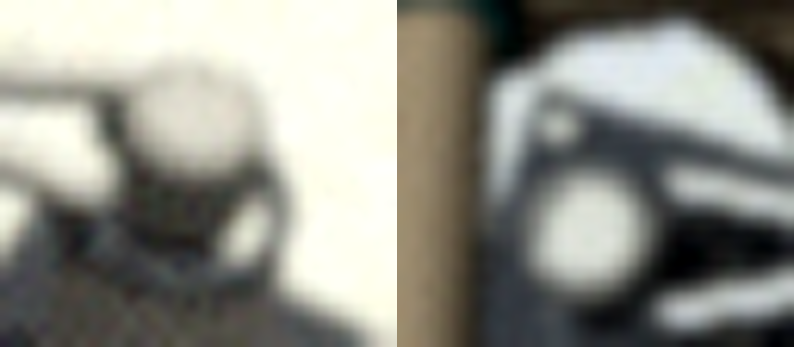

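The ring is around the groove, but it sits about 1.5 mm too far towards +y (its inner right edge is at 272 against an expected 265 zoomed px). There is about 3 N of light contact. I'll centre it in y and re-read the force.

Request:
drive_tool(increments=[{"rot": [0,0,0],"linear": [0,0.0007,0],"claw": 0.01},{"rot": [0,0,0],"linear": [0,0.0015,0],"claw": 0.01},{"rot": [0,0,0],"linear": [0,0.0015,0],"claw": 0.01},{"rot": [0,0,0],"linear": [0,0.0015,0],"claw": 0.01}])

```text
t: 17.0
position: [586.3, 98.2, 61.7]
orientation: [3.062, -0.0, 0.0]
force: [-0.1, 0.9, 0.3]
gripper_width: 0.246
```

```bash
cat > fm.py <<'E'
from h import *
F=[]
for i in range(6):
    cv2.imwrite("pics/scene_p.png",eyes.capture("scene")[:,:,::-1]); s=state(); F.append(np.r_[s["force"],s["moment"]])
print(np.mean(F,0),np.std(F,0),s["position"],s["orientation"],s["t"])
E
python3 fm.py
```

```text
[ 0.442   0.9053  0.3019  0.4056 -0.0394 -0.0199] [0.4026 0.412  0.3462 0.0212 0.0144 0.0275] [586.2524  98.0119  61.7263] [ 3.0616 -0.0001  0.0001] 17.3
```

Request:
drive_tool(increments=[{"rot": [0,0,0],"linear": [0,0.0001,-0.001],"claw": 0.01},{"rot": [0,0,0],"linear": [0,0.0002,-0.002],"claw": 0.01},{"rot": [0,0,0],"linear": [0,0.0002,-0.002],"claw": 0.01},{"rot": [0,0,0],"linear": [0,0.0002,-0.002],"claw": 0.01},{"rot": [0,0,0],"linear": [0,0.0002,-0.002],"claw": 0.01}])

```text
t: 17.92
position: [586.0, 97.7, 63.6]
orientation: [3.061, 0.0, -0.001]
force: [0.4, -0.5, -1.4]
gripper_width: 0.244
```

```bash
python3 fm.py; python3 look.py q 318 215 54 45; python3 look.py qt 185 165 48 40 top; python3 - <<'E'
import cv2,numpy as np
o=[]
for fn,(x,y) in(("pics/scene_q.png",(335,232)),("pics/top_qt.png",(190,175))):
    a=cv2.imread(fn)[y:y+28,x:x+32].astype(float)
    o.append(np.clip((cv2.resize(a,None,fx=12.4,fy=12.4,interpolation=cv2.INTER_CUBIC)-15)*2,0,255).astype(np.uint8))
cv2.imwrite("pics/qq.png",np.hstack(o))
E
```

```text
[-0.2231 -0.3015 -1.4057  0.0219  0.0383  0.0014] [0.2913 0.3135 0.3828 0.028  0.0352 0.0245] [586.1869  97.946   63.6874] [ 3.0615  0.0001 -0.0002] 18.225
scale 12.88888888888889 t 18.225 [586.1869  97.946   63.6874] 0.24802671019292857 [ 0.0573 -0.3828 -1.1186]
scale 14.5 t 18.275 [586.1891  97.9535  63.7124] 0.2472994637875781 [-1.096   0.141  -2.1668]
```

View pics/z_q.png

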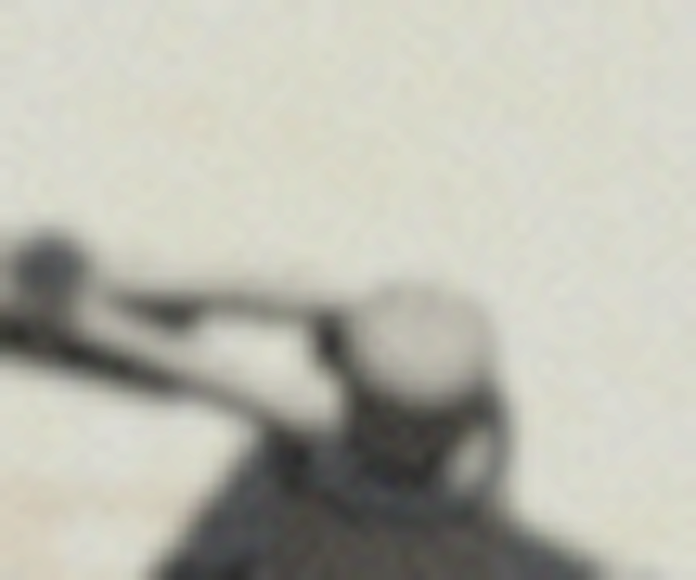

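View pics/qq.png

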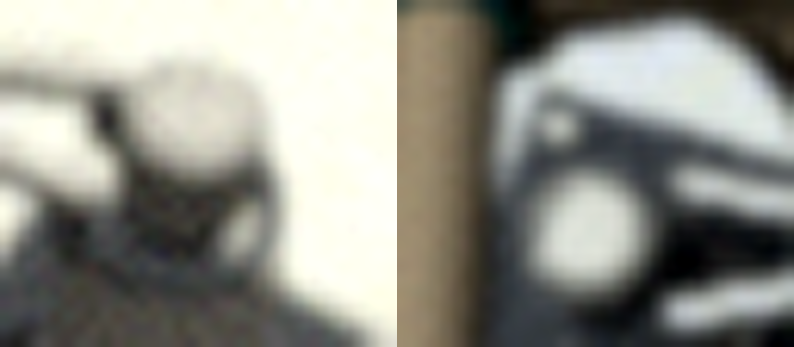

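Contact is released: force and moment are back to the free-hanging baseline. The ring is centred in y, and the knob-to-ring vector matches the levelled pose. The ring is about 1.5 mm above where it touched the seat, which is roughly mid-groove. Handing in.

```bash
python3 - <<'E'
from station import state, sign_off
s=state(); print(s["t"],s["position"],s["force"],abs(s["qd"]).max(),s["gripper_width"])
print(sign_off())
E
```

```text
18.325 [586.20085552  97.95945325  63.69991506] [-0.29615692  1.18309514 -0.78698934] 0.002906162440968149 0.24702450325729938
the job is handed in; nothing more can be done
None
```

I handed the job in at 18.3 s of the 42 s. The pliers are held squeezed at a 90 N grip, and the spread ring surrounds the grooved stub at about mid-groove. The verdict isn't reported, so success is not confirmed.

**What happened on the way**
- **Missed first grasp:** the fingertips were about 27 mm farther back than the stated tool frame. The first close shut above the handles without touching them, so I went lower, going by the camera.
- **Nose-up tilt:** gripping tipped the pliers by about 0.07–0.09 rad. I tilted the tool 0.08 rad to level them.
- **Touch on the seat:** I lined the ring up in both views and lowered it until it touched with about 3 N. I took that touch to be the seat. Then I centred it 1.5 mm in y and lifted it 2 mm clear.

**Last checks**
- **Force and moment:** both were back at the free-hanging level, so nothing was pressing on the stub.
- **Ring position:** centred in y within about 1 mm in the scene view. Its height is about 78.5 mm, taking the touch as the seat.
- **Level:** within about 0.02 rad.
- **Arm and grip:** the arm was still and the grip opening steady.

**What disagreed**
- The two cameras differ by about 4 mm in x on the stub.
- The camera-based ring height came out about 2.5 mm above the touch-based one, at about 80.5 mm instead of 78.5. Both heights are within the 3.5 mm tolerance.

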